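# Tip a sharpening stone out of its sleeve and lay it on the board

## Task

Pick up the blue sleeve, tilt its open end down so that the sharpening stone inside slides out onto the tongue, and leave the sleeve sitting in the sloped wooden rest, open end lowest and its ears just behind the upper yoke. Then take the stone by its exposed end, lift it over the little lip, draw it out while the sleeve stays in the rest, and gently lay it flat and wholly on the chopping board in front of the bread bin. Leave the lime, the small cup and the mug where they stand.

Things in the scene. Friction and masses are not known exactly. Their poses are not given: they have to be found in the camera images.
- sleeve_grip (a point): Good grip point on the loose blue plastic sleeve (closed-end tube of rectangular section, 140 mm long, 32 wide, 37 tall, 150 g), on its middle line, 18.5 mm above its underside. x runs along the sleeve to its closed end, z up through its top. It starts flat on the worktop at the robot's right, mouth roughly towards the robot, the stone hidden inside.
- sleeve_mouth (a point): Centre of the sleeve's open mouth, 60 mm from sleeve_grip (x = -60 mm). Inside it is 24 mm wide and 28 mm high above a 5 mm floor, and slick (friction about 0.25). From here the floor alone runs on outward for 50 mm as a tongue, 12 mm wide and 5 mm thick, without sides or top.
- sleeve_end (a point): Middle of the sleeve's closed end face, 80 mm from sleeve_grip (x = +80 mm). The last 14 mm before it carry an ear on either side, which makes the sleeve 50 mm wide there.
- sleeve_lip (a point): Top of the small upturned lip at the tip of the sleeve's tongue: 110 mm from sleeve_grip (x = -110 mm) and 8.5 mm lower. The lip stands 5 mm above the tongue's surface, is 16 mm wide and 4 mm thick, and leans slightly outward.
- stone_centre (a point): Centre of the loose sharpening stone, a bar 120 mm long (x), 20 wide (y), 16 high (z), 50 to 100 g, grey below, red-brown above. It starts inside the sleeve, axes along the sleeve's. With the mouth tilted down 20 degrees or more it slides until the lip stops it; then 46 mm of it lie bare on the tongue, 4 mm wider than it on either side.
- stone_front (a point): Middle of the stone's end face towards the mouth, 60 mm from stone_centre (x = -60 mm). In the tube the stone has 12 mm free height above it and 2 mm on either side, so the bare end can be eased 1 or 2 mm back up from the lip, lifted clear of its 5 mm and the stone then drawn out along its length.
- rest_seat (a point): Where sleeve_grip lies when the sleeve is home in the fixed light-wood rest, 137 mm above the worktop. Its axes are level: x points up-slope (away from the robot, within about 20 degrees), z up. The home sleeve slopes 25 degrees, mouth low towards -x, closed end high. The rest is a base plate, two posts and a U-shaped yoke on each; between the yokes there is room for fingers.
- rest_upper (a point): Middle of the upper yoke's floor: 52 mm up the slope from rest_seat and 18.5 mm below it square to the slope. A yoke is about 25 mm long down the slope, 38 mm wide between cheeks 12 mm high that flare outward up to 26 mm. It is smooth (friction 0.3): a sleeve let go a few mm up-slope slides down until its ears stand against this yoke's cheeks.
- rest_lower (a point): Middle of the lower yoke's floor, 45 mm down the slope from rest_seat, same shape as the upper. Below it, under the home sleeve's tongue, there is nothing but the worktop and the base plate's edge.
- rest_lip (a point): Where sleeve_lip lies when the sleeve is home in the rest; about 83 mm above the worktop.
- stone_back (a point): Middle of the stone's other end face (stone x = +60 mm).
- board: Wooden chopping board lying fixed on the worktop to the robot's left, in front of the bread bin; 230 mm (x) by 340 mm (y), 22 mm thick. Origin: centre of its underside; z up. Its top is bare.
- lime_mid (a point): Centre of the green lime, 52x45x45 mm; a bystander, to be left where it is.
- espresso_cup_mid (a point): Centre of the small green and white cup with a handle, 64x89x48 mm; a bystander, to be left where it is.
- mug_mid (a point): Centre of the pale grey-green mug with a handle, 85x115x59 mm; a bystander, to be left where it is.
Mind the look-alikes: they are no part of the job. Of the things that look like the part that bears sleeve_grip, the largest one is meant.

How it is judged:
On the way, in this order (a step that is already met when the one before it is completed fails the run):
1. the sleeve sits home in the sloped rest, open end lowest, and the stone has slid out against the lip (distance between sleeve_grip and rest_seat below 0.015 m and distance between sleeve_lip and rest_lip below 0.02 m and distance between stone_front and sleeve_lip below 0.02 m), for 0.2 s.
2. the stone has been drawn out of the sleeve while the sleeve stays in the rest (distance between sleeve_grip and rest_seat below 0.015 m and distance between sleeve_lip and rest_lip below 0.02 m and distance between stone_front and sleeve_lip above 0.08 m), for 0.1 s.
At the end, for the whole second after the job is handed in: The stone lies flat and wholly on the chopping board (both its ends over the board, their middles 4 to 15 mm above its top), and the sleeve is home in the sloped rest (sleeve_grip within 15 mm of rest_seat and sleeve_lip within 20 mm of rest_lip) (distance between sleeve_grip and rest_seat below 0.015 m and distance between sleeve_lip and rest_lip below 0.02 m and x of stone_front in the frame of board between -0.115 and 0.115 m and y of stone_front in the frame of board between -0.17 and 0.17 m and z of stone_front in the frame of board between 0.026 and 0.037 m and x of stone_back in the frame of board between -0.115 and 0.115 m and y of stone_back in the frame of board between -0.17 and 0.17 m and z of stone_back in the frame of board between 0.026 and 0.037 m); the robot touches nothing.
It fails at once if the lime, small cup or mug is moved by more than 30 mm (distance of any of lime_mid, espresso_cup_mid, mug_mid from where it was at the start of the episode above 0.03 m).
It fails at once if the stone is dropped onto the board (faster than 0.7 m/s, untouched by the fingers, close above the board) (linear speed of stone above 0.7 m/s and contact force between the fingers and stone below 0.1 N and z of stone_centre in the frame of board below 0.1 m and horizontal distance between stone_centre and board below 0.2 m).
It also fails if it takes over 54 s, if anything falls off the work surface, if the arm or the gripper's body presses on something with over 40 N, if the wrist force passes 120 N, or if a joint passes its speed limit or range.

## Robot

A 7-joint arm with a two-finger parallel gripper is mounted at the origin on a cart in front of the work surface, level with it; the furniture and walls round the work are solid. World frame = base frame: x ahead of the robot, y to its left, z up, the work surface at z = 0. Lengths are in m, angles in rad, forces in N, time in s.
With the tool pointing down it reaches from about 0.425 to 0.925 m from the base axis. Payload 6.8 kg.
Tool frame: the origin (TCP) lies midway between the tips of the shut fingers; the grasp point (between the pads) lies 19 mm behind it (manip.grip_point_offset is the distance from the TCP to the grasp point, in m); z points along the fingers, y is the line along which they close (so a half turn about z gives the same grasp; the last joint's range is limited). The gripper opens to 85 mm and grips with 20 to 120 N. Pads are 22 mm wide; open, the fingers measure 114 mm over their backs; the gripper's body (76 mm by 85 mm) begins 54 mm behind the grasp point. The pads swing forward as they close: fully open they stand 13 mm farther back than shut.
Start: joints at [-1.385, 0.477, 0.022, 1.555, -0.011, 1.109, -0.083], TCP at [0.195, 0.646, 0.231] pointing down, gripper open.
Joint ranges: [-2.96, 2.96], [-0.34, 2.1], [-1.41, 1.46], [0.24, 2.44], [-1.37, 4.51], [0.17, 1.92], [-2.96, 2.96]. Speed limits (rad/s): [2.39, 2.39, 3.14, 3.14, 3.14, 3.14, 3.14].

## Interface

Orientations are given as a unit quaternion [x, y, z, w].
In Python, from cell import manip gives the robot as it stands.
- The arm moves only by the tool carry_out, never from a script. Its argument "rows" is a list of rows, each an object with "offset": the shift along the tool's x, y, z in mm, a list of three; "twist": the turn, a rotation vector about the tool's x, y, z in degrees, a list of three; "jaw": the closure, from 0 (fully open) to 1 (shut). In form: [{"offset": [x, y, z], "twist": [wx, wy, wz], "jaw": jaw}, ...]. A call has 1 to 10 rows; each row shifts and turns the commanded pose from where the row before left it, along the tool's axes as they then stand; what a row does not reach is not made up. A row lasts 1/10 s, in which the tool goes at most 50 mm and 8.59 degrees, less where a joint would pass 70% of its speed; a pose out of reach is approached as far as the arm can. A call is refused whole if a number of a shift passes 50 or a number of a turn 8.59, either way. A call with a gripper value outside its range is refused whole. The fingers move at their own pace and stop on an object; "grip_force" is the grip in N (left out, the last holds). Time passes only in rows, so rows that do not move let the fingers close. It gives the time, the measured TCP pose, the force, the opening and the grip force at its end, in the units of the state.
- manip.observe(): the state, without advancing time (a new reading comes with each control period).
- manip.get_image(name): name is "scene" or "top"; returns (picture, depth): 384x512x3 uint8, blue, green, red; 384x512 float32, m along the optical axis (not along the pixel's ray), 0 where there is no reading.
- manip.camera_params(name): a dict with "fov_y" (degrees; the focal length in pixels is half the picture's height over the tangent of half this angle, whatever the lens; pixels are square), "cx", "cy" (the principal point, pixels), "origin" and "rotation" of the camera in the world. Camera axes: x right, y down, z forward; pixel columns grow to the right and rows downward; lengths in m; the calibration is good to about 2 mm. A picture is of the moment at which its call begins. camera_params takes no time and is no camera call.
- manip.hand_in(): hands the job in; it is judged then, once.
The state is a dict: "t": time; "q": joint angles; "joint_velocities": joint speeds; "tau": joint torques, N m; "position": TCP position; "orientation": TCP orientation; "ft_force": force on the tool from outside, world axes, zero at the start; "torque": the same for the moment, N m; "opening": finger opening in m; "grip_force": force on a finger pad.
Only numpy, scipy, OpenCV 4.12 (cv2) and the standard library are available. Lean on these libraries where they do the work, as an engineer would, in place of code of your own. Each camera call takes 0.05 s, during which the arm holds its last target. There are 200 camera calls.

## Working session

There is one attempt and no reset: what is moved stays moved. The work goes in short steps, Python scripts to look and compute and a tool call to move; the robot and the scene stay as the last step left them, time stands still between calls to the robot, and variables do not carry over. Pictures are saved under pics/ and viewed, at most 12 in all, crops included, and the job is handed in when it is done.

Besides the shell and the picture viewer there is one more tool, called after ">>>" in YAML: its name, and indented under it one key for each argument. carry_out: Moves the arm, as the interface text tells. Its arguments: {"type":"object","properties":{"rows":{"type":"array","items":{"type":"object","properties":{"offset":{"type":"array","items":{"type":"number"}},"twist":{"type":"array","items":{"type":"number"}},"jaw":{"type":"number"}}}},"grip_force":{"type":"number"}},"required":["rows"]}

```bash
mkdir -p pics; ls; python3 - <<'E'
from cell import manip
import cv2,numpy as np
for n in("scene","top"):
    im,d=manip.get_image(n); cv2.imwrite(f"pics/{n}0.png",im); np.save(f"pics/{n}0.npy",d); p=manip.camera_params(n);print(n,p)
o=manip.observe();print(o["t"],o["position"],o["orientation"],o["opening"],manip.grip_point_offset)
E
```

```text
pics
scene {'fov_y': 52.94395849209869, 'cx': 253.08316013161425, 'cy': 192.48575803874826, 'origin': array([-0.01265756, -0.56404555,  0.90020777]), 'rotation': array([ 0.84560664, -0.38463443,  0.15315971, -0.33696865])}
top {'fov_y': 54.3628556026203, 'cx': 259.33072418594236, 'cy': 193.09614970084405, 'origin': array([ 0.41753043, -0.07141957,  1.3890619 ]), 'rotation': array([ 0.71321107, -0.69930768,  0.02858734, -0.0384903 ])}
0.1 [0.19535186 0.64555994 0.23043509] [ 1.46373031e-01  9.89229119e-01 -8.26039460e-04 -5.72123366e-05] 0.08553353258720729 0.0187
```

View pics/scene0.png

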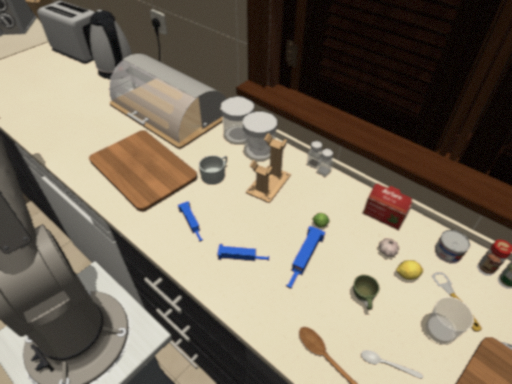

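View pics/top0.png

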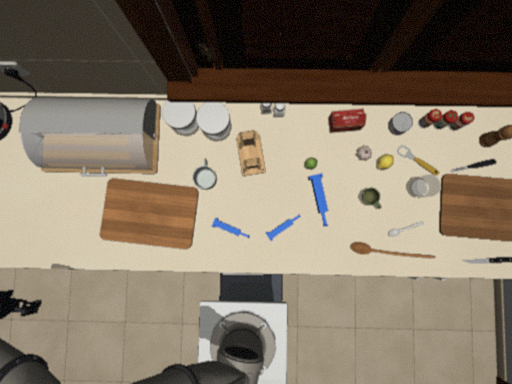

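Both views show three blue sleeve-like things: scene (190,220) / top (231,229), scene (243,254) / top (283,227), and scene (307,255) / top (319,200). The last is the largest, so it is the sleeve. The rest is at scene (270,175) / top (250,153), the lime at top (311,163), the mug at (205,177), the small cup at (370,196), and the board at (150,212). Next is a close crop of the sleeve and the rest.

```bash
cat > h.py <<'E'
from cell import manip
import cv2,numpy as np
from scipy.spatial.transform import Rotation as R
def cam(n):
    p=manip.camera_params(n); f=192/np.tan(np.radians(p["fov_y"]/2)); r=np.array(p["rotation"])
    return f,p["cx"],p["cy"],p["origin"],(R.from_quat(r).as_matrix() if r.size==4 else r)
def cloud(n,d):
    f,cx,cy,o,M=cam(n); v,u=np.mgrid[0:384,0:512]
    P=np.dstack([(u-cx)/f*d,(v-cy)/f*d,d])@M.T+o; P[d==0]=np.nan; return P
def proj(n,X):
    f,cx,cy,o,M=cam(n); c=(np.atleast_2d(X)-o)@M; return np.c_[cx+f*c[:,0]/c[:,2],cy+f*c[:,1]/c[:,2]]
def ray(n,u,v,z):
    f,cx,cy,o,M=cam(n); r=M@np.array([(u-cx)/f,(v-cy)/f,1]); return o+r*(z-o[2])/r[2]
E
python3 - <<'E'
from h import *
tiles=[]
for n,cs in(("scene",[(307,255),(269,175)]),("top",[(319,198),(250,153)])):
    im=cv2.imread(f"pics/{n}0.png"); d=np.load(f"pics/{n}0.npy"); P=cloud(n,d)
    row=[]
    for u,v in cs:
        w,h=(40,30) 
        row.append(cv2.resize(im[v-h:v+h,u-w:u+w],(400,300),interpolation=cv2.INTER_CUBIC))
    tiles.append(np.hstack(row))
    hsv=cv2.cvtColor(im,cv2.COLOR_BGR2HSV)
    m=cv2.inRange(hsv,(100,120,60),(130,255,255))
    k,l,s,c=cv2.connectedComponentsWithStats(m)
    for i in range(1,k):
        if s[i,4]>40:
            X=P[l==i]; X=X[~np.isnan(X[:,0])]; top=X[X[:,2]>.03]
            print(n,c[i].round(),s[i,4],X.mean(0).round(4),np.percentile(X[:,2],[5,50,95]).round(4),len(top))
            if len(top)>10:
                q=cv2.minAreaRect((top[:,:2]*1000).astype(np.float32)); print(q)
            q=cv2.minAreaRect((X[:,:2]*1000).astype(np.float32)); print(" all",q)
    print("table z",np.nanmedian(P[200:240,330:345,2]) if n=="top" else np.nanmedian(P[285:300,240:260,2]))
cv2.imwrite("pics/crop1.png",np.vstack(tiles))
E
```

```text
scene [189. 217.] 239 [0.4157 0.0605 0.0225] [0.0019 0.0256 0.0285] 1
 all ((415.41644287109375, 50.146827697753906), (131.06503295898438, 28.496450424194336), 70.82414245605469)
scene [306. 251.] 608 [ 0.5393 -0.2746  0.0312] [0.0042 0.0353 0.0382] 504
((549.8226928710938, -268.9698486328125), (140.71646118164062, 42.378570556640625), 10.781094551086426)
 all ((525.2546997070312, -273.7257080078125), (190.7644805908203, 42.53110885620117), 10.78109359741211)
scene [237. 253.] 389 [ 0.4152 -0.1336  0.022 ] [0.0082 0.0249 0.0285] 0
 all ((423.5295104980469, -145.67727661132812), (33.36418914794922, 133.48191833496094), 32.5926628112793)
table z -0.0009639440008714084
top [319. 195.] 373 [ 0.5453 -0.2684  0.0341] [0.0062 0.0365 0.0414] 331
((549.2848510742188, -267.4490661621094), (137.86038208007812, 44.25054931640625), 12.934494018554688)
 all ((528.1284790039062, -278.13348388671875), (186.50994873046875, 44.03819274902344), 16.621118545532227)
top [280. 228.] 163 [ 0.4207 -0.1292  0.0255] [0.004  0.0269 0.0316] 24
((419.3551330566406, -124.87610626220703), (18.29288101196289, 94.73602294921875), 32.77050018310547)
 all ((426.9702453613281, -142.220458984375), (28.938207626342773, 132.32554626464844), 32.18512725830078)
top [227. 227.] 172 [0.4201 0.0645 0.0257] [0.0058 0.0269 0.0315] 25
((419.9526062011719, 64.96391296386719), (99.04320526123047, 22.637239456176758), 64.7479019165039)
 all ((410.35296630859375, 52.92597198486328), (134.78819274902344, 30.553104400634766), 63.88340759277344)
table z -0.00018785029171808354
```

View pics/crop1.png

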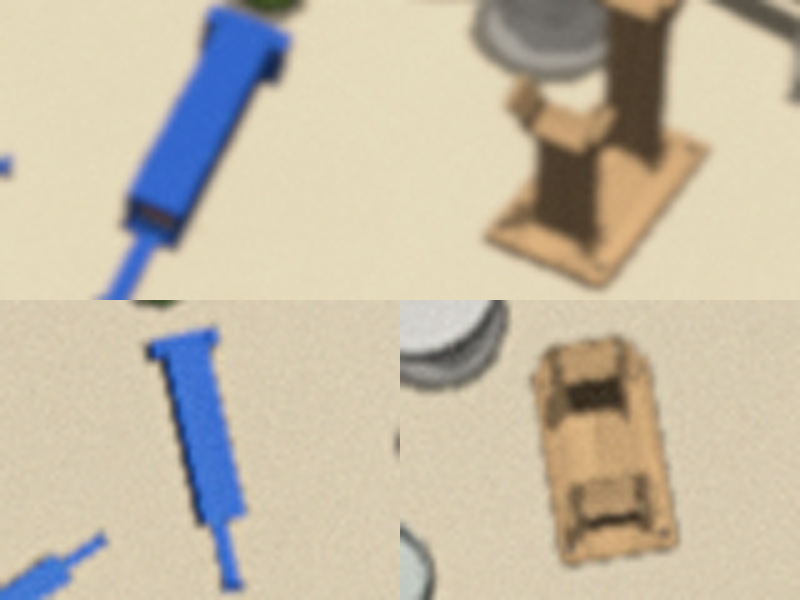

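The crop confirms the choice. The large sleeve has its ears at the far end (top ≈(315,176)) and its tongue tip at ≈(325,226), toward the robot. The stone shows dark in the mouth. The rest has its low yoke near and its high yoke far. Next I'll fit poses to both views.

```bash
cat > fit.py <<'E'
from h import *
from scipy.optimize import minimize
def box(x0,x1,w,z0,z1): return np.array([[x,y,z] for x in(x0,x1) for y in(-w/2,w/2) for z in(z0,z1)])/1000
S=4
def render(n,boxes,c,Rm,win):
    u0,v0,w,h=win; m=np.zeros((h*S,w*S),np.uint8)
    for b in boxes:
        p=proj(n,b@Rm.T+c)-[u0-.5,v0-.5]
        cv2.fillConvexPoly(m,cv2.convexHull(np.round(p*S*16-8).astype(np.int32)),255,shift=4)
    return cv2.resize(m,(w,h),interpolation=cv2.INTER_AREA)/255.
SLEEVE=[box(-60,80,32,-18.5,18.5),box(66,80,50,-18.5,18.5),box(-110,-60,12,-18.5,-13.5),box(-112,-108,16,-18.5,-8.5)]
E
cat > a.py <<'E'
from fit import *
win={"scene":(267,215,70,85),"top":(290,160,55,80)}
T={}
for n in win:
    im=cv2.imread(f"pics/{n}0.png").astype(float); u,v,w,h=win[n]; c=im[v:v+h,u:u+w]
    a=np.clip((c[...,0]-c[...,2]+40)/60,0,1)  # blue minus red
    T[n]=a
def cost(p,ns=("scene","top")):
    return sum(((render(n,SLEEVE,np.array([p[0],p[1],.0185]),R.from_euler("z",p[2]).as_matrix(),win[n])-T[n])**2).sum() for n in ns)
for ns in(("scene",),("top",),("scene","top")):
    best=min((minimize(cost,[.545+dx,-.268,a],args=(ns,),method="Nelder-Mead",options=dict(initial_simplex=[[.545+dx,-.268,a],[.555,-.268,a],[.545,-.26,a],[.545,-.268,a+.1]])) for dx in(-.01,.005) for a in(.19,.26)),key=lambda r:r.fun)
    print(ns,best.x,best.fun)
# rest
for n,(u0,u1,v0,v1) in (("scene",(245,295,135,205)),("top",(232,270,125,182))):
    im=cv2.imread(f"pics/{n}0.png"); P=cloud(n,np.load(f"pics/{n}0.npy"))
    X=P[v0:v1,u0:u1].reshape(-1,3); hs=cv2.cvtColor(im,cv2.COLOR_BGR2HSV)[v0:v1,u0:u1].reshape(-1,3)
    X=X[(hs[:,1]>75)]; X=X[~np.isnan(X[:,0])]
    B=X[(X[:,2]>.004)&(X[:,2]<.03)]; Y=X[(X[:,2]>.09)&(X[:,2]<.2)]
    print(n,"base",len(B),np.median(B[:,2]).round(4),cv2.minAreaRect((X[X[:,2]>.005][:,:2]*1000).astype(np.float32)))
    k=cv2.kmeans(Y.astype(np.float32),2,None,(3,50,1e-4),5,cv2.KMEANS_PP_CENTERS)[1].ravel()
    for i in(0,1):
        Z=Y[k==i]; print(len(Z),Z.mean(0).round(4),np.percentile(Z[:,2],[2,50,98]).round(4),cv2.minAreaRect((Z[:,:2]*1000).astype(np.float32)))
P=cloud("top",np.load("pics/top0.npy"))
for nm,u,v in(("lime",311,163),("cup",370,196),("mug",205,177),("board",150,212),("b1",108,182),("b2",198,186),("b3",191,246)): print(nm,P[v,u].round(3))
E
python3 a.py
```

```text
('scene',) [ 0.54298111 -0.2708347   0.23073264] 32.58761822376009Traceback (most recent call last):
  File "a.py", line 11, in <module>
    best=min((minimize(cost,[.545+dx,-.268,a],args=(ns,),method="Nelder-Mead",options=dict(initial_simplex=[[.545+dx,-.268,a],[.555,-.268,a],[.545,-.26,a],[.545,-.268,a+.1]])) for dx in(-.01,.005) for a in(.19,.26)),key=lambda r:r.fun)
  File "a.py", line 11, in <genexpr>
    best=min((minimize(cost,[.545+dx,-.268,a],args=(ns,),method="Nelder-Mead",options=dict(initial_simplex=[[.545+dx,-.268,a],[.555,-.268,a],[.545,-.26,a],[.545,-.268,a+.1]])) for dx in(-.01,.005) for a in(.19,.26)),key=lambda r:r.fun)
              ~~~~~~~~^^^^^^^^^^^^^^^^^^^^^^^^^^^^^^^^^^^^^^^^^^^^^^^^^^^^^^^^^^^^^^^^^^^^^^^^^^^^^^^^^^^^^^^^^^^^^^^^^^^^^^^^^^^^^^^^^^^^^^^^^^^^^^^^^^^^^^^^^^^^^^^^^^^^^^^^^
    res = _minimize_neldermead(fun, x0, args, callback, bounds=bounds,
                               **options)
    fsim[j] = func(sim[j])
              ~~~~^^^^^^^^
    fx = function(np.copy(x), *(wrapper_args + args))
  File "a.py", line 9, in cost
    return sum(((render(n,SLEEVE,np.array([p[0],p[1],.0185]),R.from_euler("z",p[2]).as_matrix(),win[n])-T[n])**2).sum() for n in ns)
  File "a.py", line 9, in <genexpr>
    return sum(((render(n,SLEEVE,np.array([p[0],p[1],.0185]),R.from_euler("z",p[2]).as_matrix(),win[n])-T[n])**2).sum() for n in ns)
                 ~~~~~~^^^^^^^^^^^^^^^^^^^^^^^^^^^^^^^^^^^^^^^^^^^^^^^^^^^^^^^^^^^^^^^^^^^^^^^^^^^^^^^^
  File "fit.py", line 8, in render
    p=proj(n,b@Rm.T+c)-[u0-.5,v0-.5]
      ~~~~^^^^^^^^^^^^
  File "h.py", line 11, in proj
    f,cx,cy,o,M=cam(n); c=(np.atleast_2d(X)-o)@M; return np.c_[cx+f*c[:,0]/c[:,2],cy+f*c[:,1]/c[:,2]]
                ~~~^^^
  File "h.py", line 5, in cam
    p=manip.camera_params(n); f=192/np.tan(np.radians(p["fov_y"]/2)); r=np.array(p["rotation"])
ValueError: time passes only in moves, steps and waits
```

```bash
sed -i 's/^def cam(n):/import functools\n@functools.cache\ndef cam(n):/' h.py; python3 a.py; python3 -c "
from cell import manip; print(manip.observe()['t'])"
```

```text
('scene',) [ 0.54298111 -0.2708347   0.23073264] 32.58761822376009
('top',) [ 0.54292955 -0.27199106  0.22032997] 65.68190311418685
('scene', 'top') [ 0.54318652 -0.27123686  0.22519194] 103.49088235294117
scene base 611 0.009 ((764.2363891601562, 8.609939575195312), (309.9903259277344, 104.59420013427734), 19.134042739868164)
174 [ 0.6424 -0.0242  0.1074] [0.0928 0.1037 0.1267] ((642.1484985351562, -25.696754455566406), (32.81333923339844, 65.13904571533203), 10.828462600708008)
275 [ 0.7286 -0.0076  0.1338] [0.0918 0.1388 0.1674] ((732.7324829101562, 15.491134643554688), (121.80924987792969, 48.51996994018555), 72.30010223388672)
top base 600 0.0104 ((693.0029907226562, -14.450714111328125), (147.4208526611328, 87.44837951660156), 10.507027626037598)
171 [ 0.7298 -0.0077  0.1461] [0.0926 0.1456 0.1712] ((730.25732421875, -8.10599136352539), (35.19514465332031, 64.78887939453125), 10.165961265563965)
142 [ 0.6441 -0.0238  0.11  ] [0.0939 0.1071 0.1307] ((642.9234619140625, -23.907108306884766), (34.9954719543457, 64.86200714111328), 10.336599349975586)
lime [ 0.658 -0.236  0.05 ]
cup [ 0.546 -0.461  0.005]
mug [0.606 0.154 0.006]
board [0.47  0.35  0.017]
b1 [0.579 0.513 0.016]
b2 [0.57  0.176 0.02 ]
b3 [0.349 0.196 0.011]
0.1
```

Both views agree: sleeve_grip ≈ (0.543, -0.271), yaw 12.9°. For the rest, seat ≈ (0.681, -0.017), yaw ≈ 10.4°. I'll write a small planner and start the approach.

```bash
cat > plan.py <<'E'
from h import *
from scipy.spatial.transform import Slerp
import json
F=np.diag([1,-1,-1.])
def frame(yaw,tilt=0): return R.from_euler("z",yaw,degrees=True)*R.from_euler("y",-tilt,degrees=True)
def tool(yaw,tilt=0): return frame(yaw,tilt)*R.from_matrix(F)
def plan(stops,jaw,start=None):
    """stops: list of (xyz, Rotation, rows)"""
    if start is None:
        o=manip.observe(); p,r=np.array(o["position"]),R.from_quat(o["orientation"])
        print("t",round(o["t"],2),"pos",p.round(4),"open",round(o["opening"],4),"grip",round(o["grip_force"],1),"f",np.round(o["ft_force"],1),"q",np.round(o["q"],2))
    else: p,r=start
    for P,Q,n in stops:
        P=np.array(P); s=Slerp([0,1],R.concatenate([r,Q])); p0=p
        for i in range(1,n+1):
            g=p0+(P-p0)*i/n; gr=s(i/n)
            off=(r.inv().apply(g-p)*1000).round(0); tw=np.degrees((r.inv()*gr).as_rotvec()).round(1)+0
            print(json.dumps({"offset":[int(a) for a in off],"twist":[float(a) for a in tw],"jaw":jaw})+",")
            p=p+r.apply(off/1000); r=r*R.from_rotvec(tw,degrees=True)
        print("--",p.round(4))
E
python3 - <<'E'
from plan import *
o=manip.observe(); r0=R.from_quat(o["orientation"]); 
mid=r0*R.from_euler("z",62,degrees=True)
print(mid.as_matrix()[:,1])
plan([((.45,.36,.23),mid,10),((.52,.05,.23),mid*R.from_euler("z",50,degrees=True),10),((.543,-.271,.15),tool(12.9),10)],0)
E
```

```text
[ 9.81068770e-01  1.93658541e-01 -6.61541752e-04]
t 0.1 pos [0.1954 0.6456 0.2304] open 0.0855 grip 0.0 f [ 0.  -0.4 -0.1] q [-1.39  0.48  0.02  1.56 -0.01  1.11 -0.08]
{"offset": [-33, -20, 0], "twist": [0.0, 0.0, 6.2], "jaw": 0},
{"offset": [-34, -16, 0], "twist": [0.0, 0.0, 6.2], "jaw": 0},
{"offset": [-36, -13, 0], "twist": [0.0, 0.0, 6.2], "jaw": 0},
{"offset": [-38, -8, 0], "twist": [0.0, 0.0, 6.2], "jaw": 0},
{"offset": [-38, -5, 0], "twist": [0.0, 0.0, 6.2], "jaw": 0},
{"offset": [-38, 0, 0], "twist": [0.0, 0.0, 6.2], "jaw": 0},
{"offset": [-38, 4, 1], "twist": [0.0, 0.0, 6.2], "jaw": 0},
{"offset": [-37, 8, 0], "twist": [0.0, 0.0, 6.2], "jaw": 0},
{"offset": [-37, 12, 0], "twist": [0.0, 0.0, 6.2], "jaw": 0},
{"offset": [-35, 16, 0], "twist": [0.0, 0.0, 6.2], "jaw": 0},
-- [0.4505 0.3599 0.2298]
{"offset": [-32, 1, 0], "twist": [0.0, 0.0, 5.0], "jaw": 0},
{"offset": [-31, 3, 0], "twist": [0.0, 0.0, 5.0], "jaw": 0},
{"offset": [-31, 7, 0], "twist": [0.0, 0.0, 5.0], "jaw": 0},
{"offset": [-31, 9, 0], "twist": [0.0, 0.0, 5.0], "jaw": 0},
{"offset": [-29, 11, 0], "twist": [0.0, 0
[... 303 characters left out ...]
[0.0, 0.0, 5.0], "jaw": 0},
-- [0.5201 0.0502 0.2303]
{"offset": [-24, 22, 8], "twist": [0.0, 0.0, 3.8], "jaw": 0},
{"offset": [-22, 23, 8], "twist": [0.0, 0.0, 3.9], "jaw": 0},
{"offset": [-20, 25, 8], "twist": [0.0, 0.0, 3.8], "jaw": 0},
{"offset": [-19, 26, 8], "twist": [0.0, 0.0, 3.8], "jaw": 0},
{"offset": [-17, 28, 8], "twist": [0.0, 0.0, 3.8], "jaw": 0},
{"offset": [-15, 28, 8], "twist": [0.0, 0.0, 3.9], "jaw": 0},
{"offset": [-13, 29, 9], "twist": [0.1, 0.0, 3.8], "jaw": 0},
{"offset": [-11, 31, 8], "twist": [0.0, 0.0, 3.8], "jaw": 0},
{"offset": [-9, 31, 8], "twist": [0.0, 0.1, 3.8], "jaw": 0},
{"offset": [-7, 31, 8], "twist": [0.0, 0.0, 3.9], "jaw": 0},
-- [ 0.5433 -0.2709  0.1496]
```

>>> carry_out:
  rows:
    - {"offset":[-33,-20,0],"twist":[0,0,6.2],"jaw":0}
    - {"offset":[-34,-16,0],"twist":[0,0,6.2],"jaw":0}
    - {"offset":[-36,-13,0],"twist":[0,0,6.2],"jaw":0}
    - {"offset":[-38,-8,0],"twist":[0,0,6.2],"jaw":0}
    - {"offset":[-38,-5,0],"twist":[0,0,6.2],"jaw":0}
    - {"offset":[-38,0,0],"twist":[0,0,6.2],"jaw":0}
    - {"offset":[-38,4,0],"twist":[0,0,6.2],"jaw":0}
    - {"offset":[-37,8,0],"twist":[0,0,6.2],"jaw":0}
    - {"offset":[-37,12,0],"twist":[0,0,6.2],"jaw":0}
    - {"offset":[-35,16,0],"twist":[0,0,6.2],"jaw":0}
  grip_force: 40

```text
t: 1.1
position: [0.4513, 0.3589, 0.2311]
orientation: [0.637, 0.771, -0.0, -0.0]
ft_force: [1.0, -0.5, 0.1]
opening: 0.0857
grip_force: 0.0
```

>>> carry_out:
  rows:
    - {"offset":[-32,1,0],"twist":[0,0,5],"jaw":0}
    - {"offset":[-31,3,0],"twist":[0,0,5],"jaw":0}
    - {"offset":[-31,7,0],"twist":[0,0,5],"jaw":0}
    - {"offset":[-31,9,0],"twist":[0,0,5],"jaw":0}
    - {"offset":[-29,11,0],"twist":[0,0,5],"jaw":0}
    - {"offset":[-29,15,0],"twist":[0,0,5],"jaw":0}
    - {"offset":[-27,16,0],"twist":[0,0,5],"jaw":0}
    - {"offset":[-26,19,0],"twist":[0,0,5],"jaw":0}
    - {"offset":[-23,21,0],"twist":[0,0,5],"jaw":0}
    - {"offset":[-22,23,0],"twist":[0,0,5],"jaw":0}

```text
t: 2.1
position: [0.5201, 0.0491, 0.2313]
orientation: [0.903, 0.43, 0.0, -0.0]
ft_force: [-0.0, 0.6, -0.3]
opening: 0.0852
grip_force: 0.0
```

>>> carry_out:
  rows:
    - {"offset":[-24,22,8],"twist":[0,0,3.8],"jaw":0}
    - {"offset":[-22,23,8],"twist":[0,0,3.9],"jaw":0}
    - {"offset":[-20,25,8],"twist":[0,0,3.8],"jaw":0}
    - {"offset":[-19,26,8],"twist":[0,0,3.8],"jaw":0}
    - {"offset":[-17,28,8],"twist":[0,0,3.8],"jaw":0}
    - {"offset":[-15,28,8],"twist":[0,0,3.9],"jaw":0}
    - {"offset":[-13,29,8],"twist":[0,0,3.8],"jaw":0}
    - {"offset":[-11,31,8],"twist":[0,0,3.8],"jaw":0}
    - {"offset":[-9,31,8],"twist":[0,0,3.8],"jaw":0}
    - {"offset":[-7,31,8],"twist":[0,0,3.9],"jaw":0}

```text
t: 3.1
position: [0.5431, -0.2718, 0.1508]
orientation: [0.994, 0.11, -0.0, -0.0]
ft_force: [-0.2, -0.1, 0.8]
opening: 0.0853
grip_force: 0.0
```

```bash
python3 - <<'E'
from plan import *
plan([((.543,-.271,.07),tool(12.9),4),((.543,-.271,.010),tool(12.9),4)],0)
E
```

```text
t 3.1 pos [ 0.5431 -0.2718  0.1508] open 0.0853 grip 0.0 f [-0.2 -0.1  0.8] q [-0.19  0.56  0.77  1.84 -0.48  0.94 -0.56]
{"offset": [0, 0, 20], "twist": [0.0, 0.0, -0.1], "jaw": 0},
{"offset": [0, 0, 20], "twist": [0.0, 0.0, 0.0], "jaw": 0},
{"offset": [0, -1, 21], "twist": [0.0, 0.0, -0.1], "jaw": 0},
{"offset": [0, 0, 20], "twist": [0.0, 0.0, 0.0], "jaw": 0},
-- [ 0.5429 -0.2708  0.0698]
{"offset": [0, 0, 15], "twist": [0.0, 0.0, 0.0], "jaw": 0},
{"offset": [0, 0, 15], "twist": [0.0, 0.0, 0.0], "jaw": 0},
{"offset": [0, 0, 15], "twist": [0.0, 0.0, 0.0], "jaw": 0},
{"offset": [0, 0, 15], "twist": [0.0, 0.0, 0.0], "jaw": 0},
-- [ 0.5428 -0.2708  0.0098]
```

>>> carry_out:
  rows:
    - {"offset":[0,-1,25],"twist":[0,0,0],"jaw":0}
    - {"offset":[0,0,25],"twist":[0,0,0],"jaw":0}
    - {"offset":[0,0,25],"twist":[0,0,0],"jaw":0}
    - {"offset":[0,0,25],"twist":[0,0,0],"jaw":0}
    - {"offset":[0,0,20],"twist":[0,0,0],"jaw":0}
    - {"offset":[0,0,15],"twist":[0,0,0],"jaw":0}
    - {"offset":[0,0,10],"twist":[0,0,0],"jaw":0}
    - {"offset":[0,0,0],"twist":[0,0,0],"jaw":0}

```text
t: 3.9
position: [0.5425, -0.2691, 0.0053]
orientation: [0.994, 0.112, -0.001, -0.0]
ft_force: [-0.2, -0.6, -0.3]
opening: 0.0855
grip_force: 0.0
```

>>> carry_out:
  rows:
    - {"offset":[0,0,0],"twist":[0,0,0],"jaw":0.3}
    - {"offset":[0,0,0],"twist":[0,0,0],"jaw":0.5}
    - {"offset":[0,0,0],"twist":[0,0,0],"jaw":0.6}
    - {"offset":[0,0,0],"twist":[0,0,0],"jaw":0.8}
    - {"offset":[0,0,0],"twist":[0,0,0],"jaw":1}
    - {"offset":[0,0,0],"twist":[0,0,0],"jaw":1}
    - {"offset":[0,0,0],"twist":[0,0,0],"jaw":1}
    - {"offset":[0,0,0],"twist":[0,0,0],"jaw":1}
  grip_force: 50

```text
t: 4.7
position: [0.5437, -0.2697, 0.0071]
orientation: [0.994, 0.112, 0.001, 0.0]
ft_force: [-0.7, -0.1, 5.7]
opening: 0.0312
grip_force: 50.3
```

```bash
python3 - <<'E'
from plan import *
for n in("scene","top"):
    im,d=manip.get_image(n); cv2.imwrite(f"pics/{n}1.png",im)
plan([],1)
E
```

```text
t 4.8 pos [ 0.5438 -0.2697  0.0071] open 0.0317 grip 50.3 f [-0.4  0.1  6.3] q [-0.07  0.75  0.6   1.9  -0.64  0.69 -0.43]
```

```bash
cat >> plan.py <<'E'
SEAT=np.array([.6812,-.0171,.137]); YAW=10.4
def home(dx,dz,gx=.001,gz=-.0114,tilt=25): # TCP for the sleeve dx up-slope, dz off the rest (m)
    return SEAT+frame(YAW,25).apply([dx+gx,0,dz+gz])
E
python3 - <<'E'
from plan import *
print(home(.006,.06))
plan([((.543,-.27,.16),tool(12.9),6),((.61,-.12,.26),tool(11.5,14),8),(home(.006,.07),tool(YAW,25),8)],1)
E
```

```text
[ 0.66723811 -0.01966249  0.18400489]
t 4.8 pos [ 0.5438 -0.2697  0.0071] open 0.0317 grip 50.3 f [-0.4  0.1  6.3] q [-0.07  0.75  0.6   1.9  -0.64  0.69 -0.43]
{"offset": [0, 0, -25], "twist": [0.0, 0.0, 0.0], "jaw": 1},
{"offset": [0, 0, -26], "twist": [0.0, 0.0, 0.0], "jaw": 1},
{"offset": [0, 0, -25], "twist": [0.0, 0.0, 0.0], "jaw": 1},
{"offset": [0, 0, -26], "twist": [0.0, 0.0, 0.0], "jaw": 1},
{"offset": [-1, 0, -25], "twist": [0.0, -0.1, 0.0], "jaw": 1},
{"offset": [0, 0, -26], "twist": [0.0, 0.0, 0.0], "jaw": 1},
-- [ 0.5426 -0.2698  0.1601]
{"offset": [12, -16, -12], "twist": [0.0, 1.8, 0.2], "jaw": 1},
{"offset": [13, -17, -13], "twist": [0.0, 1.7, 0.1], "jaw": 1},
{"offset": [13, -16, -11], "twist": [0.0, 1.8, 0.2], "jaw": 1},
{"offset": [13, -17, -12], "twist": [-0.1, 1.7, 0.2], "jaw": 1},
{"offset": [14, -16, -11], "twist": [0.0, 1.8, 0.1], "jaw": 1},
{"offset": [14, -17, -10], "twist": [0.0, 1.7, 0.2], "jaw": 1},
{"offset": [14, -16, -10], "twist": [0.0, 1.8, 0.2], "jaw": 1},
{"offset": [15, -17, -10], "twist": [0.0, 1.7, 0.2], "jaw": 1},
-- [ 0.6104 -0.1199  0.2603]
{"offset": [7, -11, 10], "twist": [0.0, 1.4, 0.1], "jaw": 1},
{"offset": [6, -11, 11], "twist": [-0.1, 1.4, 0.1], "jaw": 1},
{"offset": [6, -11, 10], "twist": [0.0, 1.3, 0.2], "jaw": 1},
{"offset": [6, -11, 11], "twist": [-0.1, 1.4, 0.1], "jaw": 1},
{"offset": [5, -11, 11], "twist": [0.0, 1.4, 0.1], "jaw": 1},
{"offset": [6, -11, 11], "twist": [-0.1, 1.4, 0.1], "jaw": 1},
{"offset": [5, -11, 11], "twist": [0.0, 1.3, 0.2], "jaw": 1},
{"offset": [4, -11, 11], "twist": [-0.1, 1.4, 0.1], "jaw": 1},
-- [ 0.6627 -0.02    0.1933]
```

>>> carry_out:
  rows:
    - {"offset":[0,0,-15],"twist":[0,0,0],"jaw":1}
    - {"offset":[0,0,-25],"twist":[0,0,0],"jaw":1}
    - {"offset":[0,0,-25],"twist":[0,0,0],"jaw":1}
    - {"offset":[0,0,-26],"twist":[0,0,0],"jaw":1}
    - {"offset":[-1,0,-26],"twist":[0,0,0],"jaw":1}
    - {"offset":[0,0,-26],"twist":[0,0,0],"jaw":1}
    - {"offset":[0,0,-10],"twist":[0,0,0],"jaw":1}

```text
t: 5.5
position: [0.5429, -0.2702, 0.1621]
orientation: [0.994, 0.112, 0.001, 0.001]
ft_force: [0.3, -0.3, -2.6]
opening: 0.0318
grip_force: 50.0
```

>>> carry_out:
  rows:
    - {"offset":[12,-16,-12],"twist":[0,1.8,0.2],"jaw":1}
    - {"offset":[13,-17,-13],"twist":[0,1.7,0.2],"jaw":1}
    - {"offset":[13,-16,-11],"twist":[0,1.8,0.2],"jaw":1}
    - {"offset":[13,-17,-12],"twist":[0,1.7,0.2],"jaw":1}
    - {"offset":[14,-16,-11],"twist":[0,1.8,0.2],"jaw":1}
    - {"offset":[14,-17,-10],"twist":[0,1.7,0.2],"jaw":1}
    - {"offset":[14,-16,-10],"twist":[0,1.8,0.2],"jaw":1}
    - {"offset":[15,-17,-10],"twist":[0,1.7,0.2],"jaw":1}

```text
t: 6.3
position: [0.6095, -0.1191, 0.2594]
orientation: [0.988, 0.097, 0.121, -0.014]
ft_force: [0.4, 0.3, -2.9]
opening: 0.0312
grip_force: 50.0
```

>>> carry_out:
  rows:
    - {"offset":[7,-11,10],"twist":[0,1.4,0.1],"jaw":1}
    - {"offset":[6,-11,11],"twist":[0,1.4,0.1],"jaw":1}
    - {"offset":[6,-11,10],"twist":[0,1.3,0.1],"jaw":1}
    - {"offset":[6,-11,11],"twist":[0,1.4,0.1],"jaw":1}
    - {"offset":[5,-11,11],"twist":[0,1.4,0.1],"jaw":1}
    - {"offset":[6,-11,11],"twist":[0,1.4,0.1],"jaw":1}
    - {"offset":[5,-11,11],"twist":[0,1.3,0.1],"jaw":1}
    - {"offset":[4,-11,11],"twist":[0,1.4,0.1],"jaw":1}
    - {"offset":[0,0,0],"twist":[0,0,0],"jaw":1}

```text
t: 7.2
position: [0.6608, -0.0173, 0.1906]
orientation: [0.973, 0.09, 0.213, -0.025]
ft_force: [-0.7, 0.4, -2.8]
opening: 0.0317
grip_force: 50.1
```

```bash
python3 - <<'E'
from plan import *
ti=[]
for n,(u,v) in(("scene",(265,175)),("top",(250,160))):
    im,d=manip.get_image(n); cv2.imwrite(f"pics/{n}2.png",im); np.save(f"pics/{n}2.npy",d)
    ti.append(cv2.resize(im[v-55:v+55,u-40:u+40],(400,550),interpolation=cv2.INTER_CUBIC))
cv2.imwrite("pics/crop2.png",np.hstack(ti))
plan([(home(.006,.07),tool(YAW,25),1),(home(.005,.0),tool(YAW,25),10)],1)
E
```

```text
t 7.3 pos [ 0.6619 -0.0201  0.1927] open 0.0317 grip 50.0 f [ 0.5 -0.4 -1.6] q [-0.55  0.37  0.65  2.   -0.71  0.5  -0.8 ]
{"offset": [1, 1, 0], "twist": [-0.5, 0.1, -0.1], "jaw": 1},
-- [ 0.663  -0.0209  0.1931]
{"offset": [0, 0, 7], "twist": [0.0, 0.0, 0.0], "jaw": 1},
{"offset": [0, 0, 7], "twist": [0.0, 0.0, 0.0], "jaw": 1},
{"offset": [0, 0, 7], "twist": [0.0, 0.0, 0.0], "jaw": 1},
{"offset": [0, 0, 7], "twist": [0.0, 0.0, 0.0], "jaw": 1},
{"offset": [0, 0, 7], "twist": [0.0, 0.0, 0.0], "jaw": 1},
{"offset": [0, 0, 7], "twist": [0.0, 0.0, 0.0], "jaw": 1},
{"offset": [-1, 0, 7], "twist": [0.0, 0.0, 0.0], "jaw": 1},
{"offset": [0, 0, 7], "twist": [0.0, 0.0, 0.0], "jaw": 1},
{"offset": [0, 0, 7], "twist": [0.0, 0.0, 0.0], "jaw": 1},
{"offset": [0, -1, 7], "twist": [0.0, 0.0, 0.0], "jaw": 1},
-- [ 0.691  -0.0148  0.1292]
```

View pics/crop2.png

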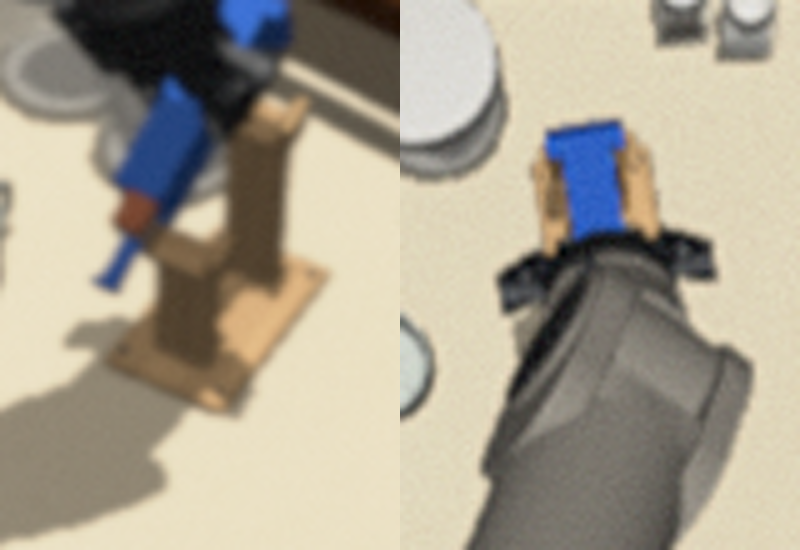

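The scene crop shows the sleeve above the rest, aligned with the yokes, with the red stone just emerging from the mouth at crop (135,215). I'll tilt a bit further so it slides fully, then come back.

>>> carry_out:
  rows:
    - {"offset":[1,1,-5],"twist":[-0.5,4,0],"jaw":1}
    - {"offset":[0,0,-5],"twist":[0,4,0],"jaw":1}
    - {"offset":[0,0,0],"twist":[0,0,0],"jaw":1}
    - {"offset":[0,0,0],"twist":[0,0,0],"jaw":1}
    - {"offset":[0,0,0],"twist":[0,0,0],"jaw":1}
    - {"offset":[0,0,0],"twist":[0,-4,0],"jaw":1}
    - {"offset":[0,0,0],"twist":[0,-4,0],"jaw":1}
    - {"offset":[0,0,0],"twist":[0,0,0],"jaw":1}

```text
t: 8.1
position: [0.6622, -0.0203, 0.2039]
orientation: [0.972, 0.089, 0.216, -0.018]
ft_force: [0.9, 0.9, -2.0]
opening: 0.0313
grip_force: 50.1
```

```bash
python3 - <<'E'
from plan import *
ti=[]
for n,(u,v) in(("scene",(265,175)),("top",(250,160))):
    im,d=manip.get_image(n); cv2.imwrite(f"pics/{n}3.png",im); np.save(f"pics/{n}3.npy",d)
    ti.append(cv2.resize(im[v-55:v+55,u-40:u+40],(400,550),interpolation=cv2.INTER_CUBIC))
cv2.imwrite("pics/crop3.png",np.hstack(ti))
plan([(home(.006,.07),tool(YAW,25),2),(home(.005,.0),tool(YAW,25),10)],1)
E
```

```text
t 8.2 pos [ 0.6599 -0.0208  0.2024] open 0.0311 grip 50.1 f [-0.4 -0.6 -2.9] q [-0.58  0.36  0.68  2.01 -0.67  0.51 -0.83]
{"offset": [-1, 0, 5], "twist": [0.0, 0.0, 0.0], "jaw": 1},
{"offset": [0, 0, 5], "twist": [0.0, 0.0, 0.0], "jaw": 1},
-- [ 0.6632 -0.0202  0.1929]
{"offset": [0, 0, 7], "twist": [0.0, 0.0, 0.0], "jaw": 1},
{"offset": [0, 0, 7], "twist": [0.0, 0.0, 0.0], "jaw": 1},
{"offset": [0, 0, 7], "twist": [0.0, 0.0, 0.0], "jaw": 1},
{"offset": [0, 0, 7], "twist": [0.0, 0.0, 0.0], "jaw": 1},
{"offset": [-1, 0, 7], "twist": [0.0, 0.0, 0.0], "jaw": 1},
{"offset": [0, 0, 7], "twist": [0.0, 0.0, 0.0], "jaw": 1},
{"offset": [0, 0, 7], "twist": [0.0, 0.0, 0.0], "jaw": 1},
{"offset": [0, 0, 7], "twist": [0.0, 0.0, 0.0], "jaw": 1},
{"offset": [0, 0, 7], "twist": [0.0, 0.0, 0.0], "jaw": 1},
{"offset": [0, 0, 7], "twist": [0.0, 0.0, 0.0], "jaw": 1},
-- [ 0.6915 -0.015   0.1291]
```

View pics/crop3.png

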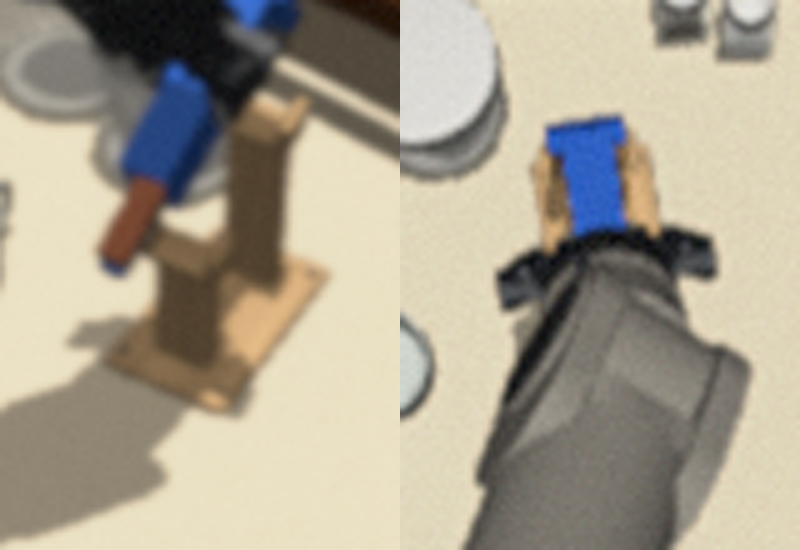

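The stone now lies against the lip (crop (115,255)). I'll descend to about 10 mm above home and check the force.

>>> carry_out:
  rows:
    - {"offset":[-1,0,5],"twist":[0,0,0],"jaw":1}
    - {"offset":[0,0,9],"twist":[0,0,0],"jaw":1}
    - {"offset":[0,0,10],"twist":[0,0,0],"jaw":1}
    - {"offset":[0,0,10],"twist":[0,0,0],"jaw":1}
    - {"offset":[0,0,10],"twist":[0,0,0],"jaw":1}
    - {"offset":[0,0,10],"twist":[0,0,0],"jaw":1}
    - {"offset":[0,0,8],"twist":[0,0,0],"jaw":1}
    - {"offset":[0,0,5],"twist":[0,0,0],"jaw":1}
    - {"offset":[0,0,2],"twist":[0,0,0],"jaw":1}
    - {"offset":[0,0,0],"twist":[0,0,0],"jaw":1}

```text
t: 9.2
position: [0.6871, -0.0164, 0.1393]
orientation: [0.972, 0.088, 0.215, -0.02]
ft_force: [-0.6, 1.3, -2.2]
opening: 0.0311
grip_force: 50.1
```

```bash
python3 - <<'E'
from plan import *
ti=[]
for n,(u,v) in(("scene",(265,175)),("top",(250,160))):
    im,d=manip.get_image(n); cv2.imwrite(f"pics/{n}4.png",im); np.save(f"pics/{n}4.npy",d)
    ti.append(cv2.resize(im[v-55:v+55,u-40:u+40],(400,550),interpolation=cv2.INTER_CUBIC))
cv2.imwrite("pics/crop4.png",np.hstack(ti))
plan([(home(.005,.0),tool(YAW,25),4)],1)
E
```

```text
t 9.3 pos [ 0.6872 -0.0165  0.1399] open 0.0313 grip 50.1 f [ 0.  -0.2 -3.1] q [-0.45  0.48  0.53  1.98 -0.83  0.42 -0.7 ]
{"offset": [0, 0, 3], "twist": [0.0, 0.0, 0.0], "jaw": 1},
{"offset": [0, 0, 3], "twist": [0.0, 0.0, -0.1], "jaw": 1},
{"offset": [-1, 0, 3], "twist": [0.0, 0.0, 0.0], "jaw": 1},
{"offset": [0, 0, 2], "twist": [0.0, 0.0, 0.0], "jaw": 1},
-- [ 0.6909 -0.0158  0.1295]
```

View pics/crop4.png

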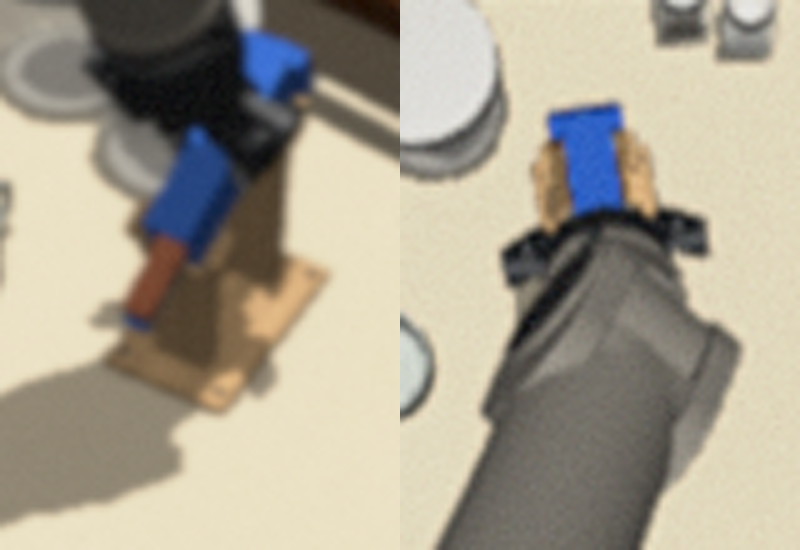

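The crop shows the sleeve straight between the yokes, with its ears just behind the upper one. I'll seat it.

>>> carry_out:
  rows:
    - {"offset":[0,0,3],"twist":[0,0,0],"jaw":1}
    - {"offset":[0,0,3],"twist":[0,0,0],"jaw":1}
    - {"offset":[0,0,2],"twist":[0,0,0],"jaw":1}
    - {"offset":[0,0,0],"twist":[0,0,0],"jaw":1}

```text
t: 9.7
position: [0.6903, -0.0157, 0.1319]
orientation: [0.972, 0.088, 0.215, -0.02]
ft_force: [-0.4, 0.1, -2.7]
opening: 0.0312
grip_force: 50.1
```

>>> carry_out:
  rows:
    - {"offset":[0,0,1],"twist":[0,0,0],"jaw":1}
    - {"offset":[0,0,1],"twist":[0,0,0],"jaw":1}
    - {"offset":[0,0,0],"twist":[0,0,0],"jaw":1}
    - {"offset":[0,0,0],"twist":[0,0,0],"jaw":1}

```text
t: 10.1
position: [0.6912, -0.0156, 0.1305]
orientation: [0.972, 0.088, 0.216, -0.02]
ft_force: [-0.4, -0.3, -2.2]
opening: 0.0313
grip_force: 50.1
```

>>> carry_out:
  rows:
    - {"offset":[0,0,1],"twist":[0,0,0],"jaw":1}
    - {"offset":[0,0,1],"twist":[0,0,0],"jaw":1}
    - {"offset":[0,0,0],"twist":[0,0,0],"jaw":1}

```text
t: 10.4
position: [0.6914, -0.0157, 0.1302]
orientation: [0.972, 0.087, 0.216, -0.021]
ft_force: [-15.8, 1.0, 18.6]
opening: 0.0316
grip_force: 53.2
```

>>> carry_out:
  rows:
    - {"offset":[0,0,1],"twist":[0,0,0],"jaw":1}
    - {"offset":[0,0,0],"twist":[0,0,0],"jaw":1}

```text
t: 10.6
position: [0.6914, -0.0156, 0.1302]
orientation: [0.972, 0.087, 0.216, -0.021]
ft_force: [-23.8, 1.2, 29.3]
opening: 0.0311
grip_force: 54.9
```

>>> carry_out:
  rows:
    - {"offset":[0,0,-2],"twist":[0,0,0],"jaw":1}
    - {"offset":[0,0,0],"twist":[0,0,0],"jaw":1}
    - {"offset":[0,0,0],"twist":[0,0,0],"jaw":0.55}
    - {"offset":[0,0,0],"twist":[0,0,0],"jaw":0.4}
    - {"offset":[0,0,0],"twist":[0,0,0],"jaw":0.2}
    - {"offset":[0,0,0],"twist":[0,0,0],"jaw":0.1}
    - {"offset":[0,0,0],"twist":[0,0,0],"jaw":0.1}
  grip_force: 20

```text
t: 11.3
position: [0.6917, -0.0156, 0.1294]
orientation: [0.972, 0.088, 0.215, -0.019]
ft_force: [0.1, 0.2, 1.1]
opening: 0.0769
grip_force: 0.0
```

>>> carry_out:
  rows:
    - {"offset":[0,0,-10],"twist":[0,0,0],"jaw":0}
    - {"offset":[0,0,-20],"twist":[0,0,0],"jaw":0}
    - {"offset":[0,0,-25],"twist":[0,0,0],"jaw":0}
    - {"offset":[0,0,-25],"twist":[0,0,0],"jaw":0}
    - {"offset":[-40,0,-30],"twist":[0,0,0],"jaw":0}
    - {"offset":[-40,0,-30],"twist":[0,0,0],"jaw":0}
    - {"offset":[-40,0,-20],"twist":[0,0,0],"jaw":0}

```text
t: 12.0
position: [0.5167, -0.0481, 0.2242]
orientation: [0.972, 0.087, 0.216, -0.02]
ft_force: [0.0, 0.2, 1.9]
opening: 0.0856
grip_force: 0.0
```

```bash
python3 - <<'E'
from plan import *
ti=[]
for n,(u,v) in(("scene",(265,175)),("top",(250,160))):
    im,d=manip.get_image(n); cv2.imwrite(f"pics/{n}5.png",im); np.save(f"pics/{n}5.npy",d)
    ti.append(cv2.resize(im[v-55:v+55,u-40:u+40],(400,550),interpolation=cv2.INTER_CUBIC))
cv2.imwrite("pics/crop5.png",np.hstack(ti))
plan([],1)
for n in("scene","top"):
    for nm,x in (("ear",(.08,0,.0185)),("mouthTop",(-.06,0,.0185)),("lip",(-.11,0,-.0085)),("seat",(0,0,0))):
        print(n,nm,proj(n,SEAT+frame(YAW,25).apply(x)).round(1), (proj(n,SEAT+frame(YAW,25).apply(x))-([225,120] if n=="scene" else [210-80,105]))*5)
E
```

```text
t 12.1 pos [ 0.5121 -0.0482  0.2228] open 0.0856 grip 0.0 f [ 0.6  1.  -0.1] q [-0.84 -0.    0.9   2.28 -0.25  0.45 -1.13]
scene ear [[278.6 129.2]] [[267.96001521  45.76633165]]
scene mouthTop [[257.2 168.3]] [[161.16421445 241.29090666]]
scene lip [[251.4 186.2]] [[131.76968128 331.23970466]]
scene seat [[267.7 154. ]] [[213.32538984 170.17740783]]
top ear [[246.  128.2]] [[580.20373143 116.18875998]]
top mouthTop [[252.7 168.8]] [[613.64047657 319.12685061]]
top lip [[254.7 180.3]] [[623.2676671  376.43974396]]
top seat [[249.7 150.6]] [[598.73792989 227.88596498]]
```

View pics/crop5.png

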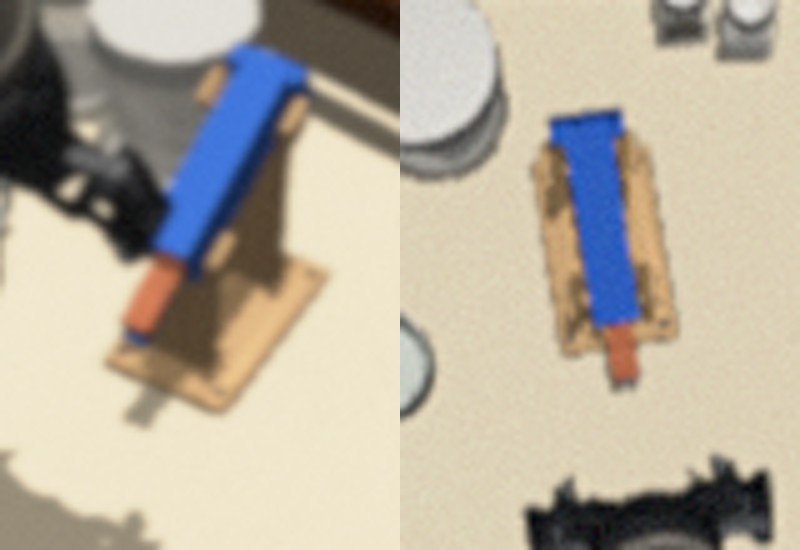

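The sleeve is home, with its ears behind the upper yoke and the stone bare in front of the mouth (scene crop (155,290), top crop (623,355)). I'll fit its exact pose before taking the stone.

```bash
cat > b.py <<'E'
from fit import *
from plan import *
MOD=SLEEVE+[box(-106,-60,20,-13.5,2.5)]
win={"scene":(240,120,55,75),"top":(236,120,30,70)}; T={}
for n in win:
    c=cv2.imread(f"pics/{n}5.png").astype(float); u,v,w,h=win[n]; c=c[v:v+h,u:u+w]
    T[n]=np.maximum(np.clip((c[...,0]-c[...,2])/50,0,1),np.clip((c[...,2]-c[...,1]-60)/15,0,1))
def cost(p,ns): return sum((np.abs(render(n,MOD,p[:3],frame(p[3],25).as_matrix(),win[n])-T[n])).sum() for n in ns)
for ns in(("scene",),("top",),("scene","top")):
    x0=np.r_[SEAT,YAW]; D=np.diag([.006,.006,.006,2.])
    r=min((minimize(cost,x0,args=(ns,),method="Nelder-Mead",options=dict(initial_simplex=np.vstack([x0,x0+s*D]))) for s in(1,-1)),key=lambda r:r.fun)
    print(ns,r.x.round(4),r.fun, cost(x0,ns))
E
python3 b.py
```

```text
('scene',) [ 0.6862 -0.0122  0.1315 11.852 ] 167.94549019607842 183.68588235294118
('top',) [ 0.6924 -0.0161  0.0837  9.7816] 54.10588235294118 85.95843137254903
('scene', 'top') [ 0.6783 -0.0185  0.14   10.3621] 253.38941176470587 269.6443137254902
```

```bash
python3 - <<'E'
from plan import *
f=frame(YAW,25); T=tool(YAW,25)
plan([(SEAT+f.apply([-.085,0,.05]),T,3),(SEAT+f.apply([-.085,0,-.019]),T,5)],0)
E
```

```text
t 12.1 pos [ 0.5121 -0.0482  0.2228] open 0.0856 grip 0.0 f [ 0.6  1.  -0.1] q [-0.84 -0.    0.9   2.28 -0.25  0.45 -1.13]
{"offset": [12, 0, 33], "twist": [-0.1, 0.0, -0.1], "jaw": 0},
{"offset": [11, 0, 34], "twist": [-0.1, 0.1, -0.1], "jaw": 0},
{"offset": [12, 0, 33], "twist": [-0.1, 0.0, -0.1], "jaw": 0},
-- [ 0.5847 -0.0347  0.1468]
{"offset": [0, 0, 14], "twist": [0.0, 0.0, 0.0], "jaw": 0},
{"offset": [0, 0, 14], "twist": [0.0, 0.0, 0.0], "jaw": 0},
{"offset": [0, 0, 14], "twist": [0.0, 0.0, 0.0], "jaw": 0},
{"offset": [0, 0, 14], "twist": [0.0, 0.0, 0.0], "jaw": 0},
{"offset": [0, 0, 13], "twist": [0.0, 0.0, 0.0], "jaw": 0},
-- [ 0.6133 -0.0294  0.0843]
```

>>> carry_out:
  rows:
    - {"offset":[12,0,33],"twist":[-0.1,0,-0.1],"jaw":0}
    - {"offset":[11,0,34],"twist":[-0.1,0,-0.1],"jaw":0}
    - {"offset":[12,0,33],"twist":[-0.1,0,-0.1],"jaw":0}
    - {"offset":[0,0,14],"twist":[0,0,0],"jaw":0}
    - {"offset":[0,0,14],"twist":[0,0,0],"jaw":0}
    - {"offset":[0,0,14],"twist":[0,0,0],"jaw":0}
    - {"offset":[0,0,14],"twist":[0,0,0],"jaw":0}
    - {"offset":[0,0,13],"twist":[0,0,0],"jaw":0}
    - {"offset":[0,0,0],"twist":[0,0,0],"jaw":0}

```text
t: 13.0
position: [0.6089, -0.0286, 0.0948]
orientation: [0.973, 0.09, 0.214, -0.019]
ft_force: [-0.0, -0.7, 0.9]
opening: 0.0854
grip_force: 0.0
```

```bash
python3 - <<'E'
from plan import *
ti=[]
for n,(u,v) in(("scene",(255,175)),("top",(250,170))):
    im,d=manip.get_image(n)
    ti.append(cv2.resize(im[v-55:v+55,u-40:u+40],(400,550),interpolation=cv2.INTER_CUBIC))
cv2.imwrite("pics/crop6.png",np.hstack(ti))
f=frame(YAW,25); T=tool(YAW,25)
plan([(SEAT+f.apply([-.085,0,-.019]),T,1)],0)
E
```

```text
t 13.1 pos [ 0.6089 -0.0291  0.0961] open 0.0855 grip 0.0 f [-0.  -0.5 -0.4] q [-0.39  0.43  0.45  2.18 -1.11  0.28 -0.36]
{"offset": [-1, 1, 13], "twist": [0.1, 0.1, 0.2], "jaw": 0},
-- [ 0.6136 -0.0292  0.0839]
```

View pics/crop6.png

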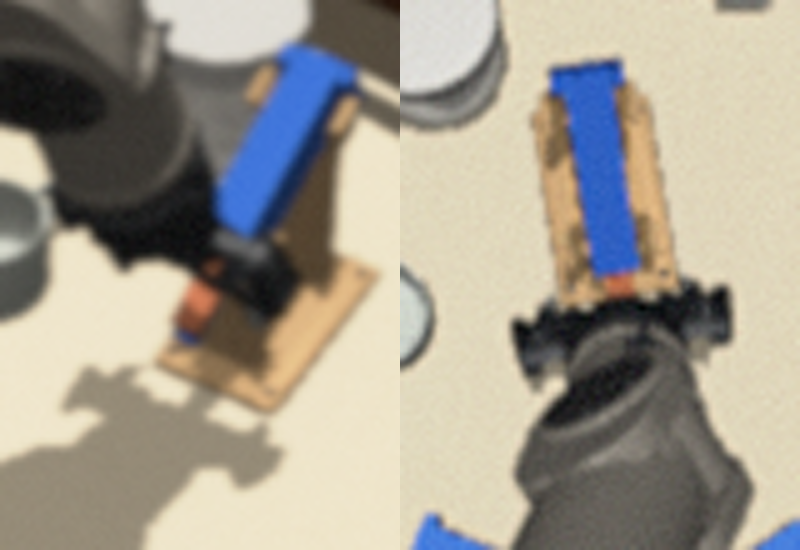

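The fingers straddle the bare stone, 12 mm short of full depth, and joint 6 is getting near its limit. I'll take it with 13° tool tilt instead of 25°.

```bash
python3 - <<'E'
from plan import *
f=frame(YAW,25); T=tool(YAW,13)
G=SEAT+f.apply([-.084,0,-.0055]); P=G+T.apply([0,0,.0145])
print(G,P); plan([(P,T,4)],0)
E
```

```text
[ 0.60860706 -0.0304233   0.09651537] [ 0.61181527 -0.02983448  0.08238701]
t 13.1 pos [ 0.6089 -0.0291  0.0961] open 0.0855 grip 0.0 f [-0.  -0.5 -0.4] q [-0.39  0.43  0.45  2.18 -1.11  0.28 -0.36]
{"offset": [-1, 0, 3], "twist": [0.0, -3.0, 0.0], "jaw": 0},
{"offset": [0, 1, 4], "twist": [0.1, -2.9, 0.1], "jaw": 0},
{"offset": [-1, 0, 3], "twist": [0.0, -3.0, 0.0], "jaw": 0},
{"offset": [0, 0, 4], "twist": [0.0, -3.0, 0.1], "jaw": 0},
-- [ 0.612  -0.0295  0.0822]
```

>>> carry_out:
  rows:
    - {"offset":[-1,0,3],"twist":[0,-3,0],"jaw":0}
    - {"offset":[0,1,4],"twist":[0,-3,0],"jaw":0}
    - {"offset":[-1,0,3],"twist":[0,-3,0],"jaw":0}
    - {"offset":[0,0,4],"twist":[0,-3,0],"jaw":0}
    - {"offset":[0,0,0],"twist":[0,0,0],"jaw":0}

```text
t: 13.6
position: [0.6136, -0.0282, 0.0829]
orientation: [0.989, 0.093, 0.112, -0.008]
ft_force: [0.0, 0.8, 0.3]
opening: 0.0851
grip_force: 0.0
```

```bash
python3 - <<'E'
from plan import *
f=frame(YAW,25); T=tool(YAW,13)
G=SEAT+f.apply([-.084,0,-.0055]); P=G+T.apply([0,0,.0145])
plan([(P,T,1)],0)
E
```

```text
t 13.6 pos [ 0.6136 -0.0282  0.0829] open 0.0851 grip 0.0 f [0.  0.8 0.3] q [-0.59  0.58  0.73  2.03 -0.83  0.57 -0.68]
{"offset": [-2, 1, 0], "twist": [0.2, 0.1, 0.3], "jaw": 0},
-- [ 0.6119 -0.0296  0.0824]
```

>>> carry_out:
  rows:
    - {"offset":[-2,1,0],"twist":[0.2,0,0.3],"jaw":0.4}
    - {"offset":[0,0,0],"twist":[0,0,0],"jaw":0.6}
    - {"offset":[0,0,0],"twist":[0,0,0],"jaw":0.7}
    - {"offset":[0,0,0],"twist":[0,0,0],"jaw":0.8}
    - {"offset":[0,0,0],"twist":[0,0,0],"jaw":1}
    - {"offset":[0,0,0],"twist":[0,0,0],"jaw":1}
    - {"offset":[0,0,0],"twist":[0,0,0],"jaw":1}
  grip_force: 40

```text
t: 14.3
position: [0.6099, -0.0308, 0.0818]
orientation: [0.99, 0.089, 0.111, -0.011]
ft_force: [-3.6, 0.3, 4.9]
opening: 0.019
grip_force: 42.7
```

```bash
python3 - <<'E'
from plan import *
f=frame(YAW,25); o=manip.observe(); p=np.array(o["position"]); r=R.from_quat(o["orientation"])
m=lambda x,z:p+f.apply([x/1000,0,z/1000])
plan([(m(2,0),r,1),(m(2,8),r,4),(m(-108,8),r,11)],1)
E
```

```text
t 14.3 pos [ 0.6099 -0.0308  0.0818] open 0.019 grip 42.7 f [-3.6  0.3  4.9] q [-0.58  0.58  0.72  2.04 -0.83  0.57 -0.68]
{"offset": [2, 0, 0], "twist": [0.0, 0.0, 0.0], "jaw": 1},
-- [ 0.6118 -0.0304  0.0822]
{"offset": [0, 0, -2], "twist": [0.0, 0.0, 0.0], "jaw": 1},
{"offset": [-1, 0, -2], "twist": [0.0, 0.0, 0.0], "jaw": 1},
{"offset": [0, 0, -2], "twist": [0.0, 0.0, 0.0], "jaw": 1},
{"offset": [-1, 0, -2], "twist": [0.0, 0.0, 0.0], "jaw": 1},
-- [ 0.6082 -0.0311  0.0896]
{"offset": [-10, 0, 2], "twist": [0.0, 0.0, 0.0], "jaw": 1},
{"offset": [-10, 0, 2], "twist": [0.0, 0.0, 0.0], "jaw": 1},
{"offset": [-9, 0, 2], "twist": [0.0, 0.0, 0.0], "jaw": 1},
{"offset": [-10, 0, 2], "twist": [0.0, 0.0, 0.0], "jaw": 1},
{"offset": [-10, 0, 2], "twist": [0.0, 0.0, 0.0], "jaw": 1},
{"offset": [-10, 0, 2], "twist": [0.0, 0.0, 0.0], "jaw": 1},
{"offset": [-9, 0, 3], "twist": [0.0, 0.0, 0.0], "jaw": 1},
{"offset": [-10, 0, 2], "twist": [0.0, 0.0, 0.0], "jaw": 1},
{"offset": [-10, 0, 2], "twist": [0.0, 0.0, 0.0], "jaw": 1},
{"offset": [-10, 0, 2], "twist": [0.0, 0.0, 0.0], "jaw": 1},
{"offset": [-9, 0, 2], "twist": [0.0, 0.0, 0.0], "jaw": 1},
-- [ 0.5105 -0.0487  0.0434]
```

>>> carry_out:
  rows:
    - {"offset":[0,0,0],"twist":[0,0,0],"jaw":1}
    - {"offset":[2,0,0],"twist":[0,0,0],"jaw":1}
    - {"offset":[0,0,-2],"twist":[0,0,0],"jaw":1}
    - {"offset":[-1,0,-2],"twist":[0,0,0],"jaw":1}
    - {"offset":[0,0,-2],"twist":[0,0,0],"jaw":1}
    - {"offset":[-1,0,-2],"twist":[0,0,0],"jaw":1}
    - {"offset":[0,0,0],"twist":[0,0,0],"jaw":1}
  grip_force: 60

```text
t: 15.0
position: [0.6084, -0.0308, 0.0896]
orientation: [0.99, 0.089, 0.112, -0.011]
ft_force: [-0.3, -1.1, -1.2]
opening: 0.0189
grip_force: 59.9
```

```bash
python3 - <<'E'
from plan import *
ti=[]
for n,(u,v) in(("scene",(255,175)),("top",(250,170))):
    im,d=manip.get_image(n)
    ti.append(cv2.resize(im[v-55:v+55,u-40:u+40],(400,550),interpolation=cv2.INTER_CUBIC))
cv2.imwrite("pics/crop7.png",np.hstack(ti)); plan([],1)
E
```

```text
t 15.1 pos [ 0.6084 -0.0308  0.0894] open 0.0185 grip 59.9 f [ 0.3  0.2 -1.1] q [-0.59  0.56  0.74  2.04 -0.82  0.58 -0.69]
```

View pics/crop7.png

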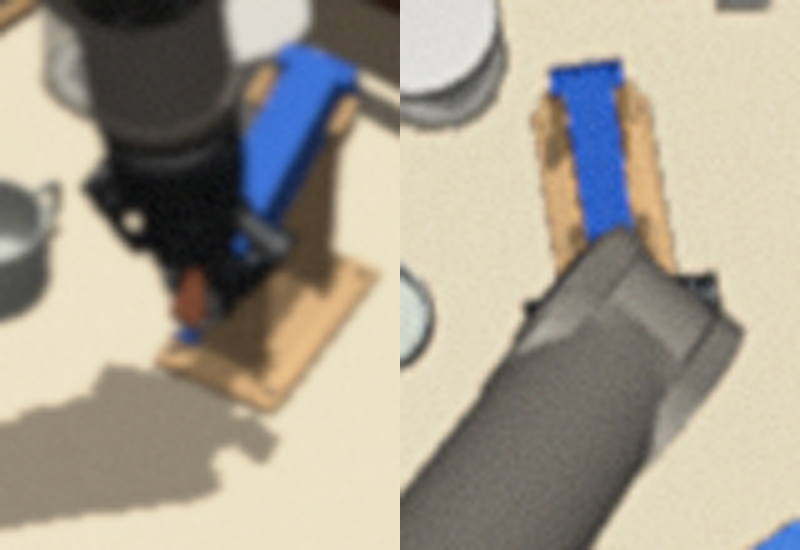

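The stone's front is clear above the lip (crop (190,300)) and the sleeve hasn't moved, so I'll draw it out.

>>> carry_out:
  rows:
    - {"offset":[-5,0,1],"twist":[0,0,0],"jaw":1}
    - {"offset":[-10,0,2],"twist":[0,0,0],"jaw":1}
    - {"offset":[-10,0,2],"twist":[0,0,0],"jaw":1}
    - {"offset":[-10,0,2],"twist":[0,0,0],"jaw":1}

```text
t: 15.5
position: [0.5749, -0.0369, 0.0741]
orientation: [0.99, 0.089, 0.111, -0.011]
ft_force: [0.1, 0.3, -1.3]
opening: 0.0186
grip_force: 59.9
```

>>> carry_out:
  rows:
    - {"offset":[-10,0,3],"twist":[0,0,0],"jaw":1}
    - {"offset":[-10,0,2],"twist":[0,0,0],"jaw":1}
    - {"offset":[-10,0,2],"twist":[0,0,0],"jaw":1}
    - {"offset":[-10,0,2],"twist":[0,0,0],"jaw":1}
    - {"offset":[-10,0,2],"twist":[0,0,0],"jaw":1}
    - {"offset":[-10,0,2],"twist":[0,0,0],"jaw":1}
    - {"offset":[-5,0,1],"twist":[0,0,0],"jaw":1}

```text
t: 16.2
position: [0.5157, -0.0476, 0.0461]
orientation: [0.99, 0.089, 0.111, -0.011]
ft_force: [0.7, 0.2, -0.0]
opening: 0.0191
grip_force: 59.9
```

```bash
python3 - <<'E'
from plan import *
ti=[]
for n,(u,v) in(("scene",(255,175)),("top",(250,170))):
    im,d=manip.get_image(n); cv2.imwrite(f"pics/{n}8.png",im)
    ti.append(cv2.resize(im[v-55:v+55,u-40:u+40],(400,550),interpolation=cv2.INTER_CUBIC))
cv2.imwrite("pics/crop8.png",np.hstack(ti)); plan([],1)
E
```

```text
t 16.3 pos [ 0.5161 -0.0476  0.0463] open 0.0191 grip 59.9 f [ 0.6 -0.7 -0.7] q [-0.48  0.49  0.6   2.26 -0.95  0.39 -0.49]
```

View pics/crop8.png

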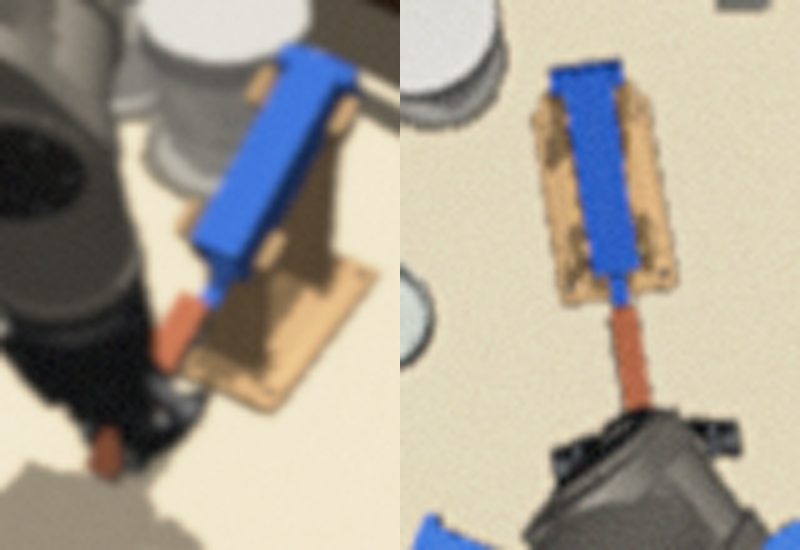

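The stone is out of the sleeve, which is still home. Next I'll lift and carry the stone to the board.

```bash
python3 - <<'E'
from plan import *
C=np.array([.465,.345]); a=np.radians(50); g=C-.037*np.array([np.cos(a),np.sin(a)])
print(g)
plan([((.498,-.05,.20),tool(10.4,13),7),((.46,.17,.20),tool(32,0),8),((g[0],g[1],.11),tool(50,-16),9)],1)
E
```

```text
[0.44121686 0.31665636]
t 16.3 pos [ 0.5161 -0.0476  0.0463] open 0.0191 grip 59.9 f [ 0.6 -0.7 -0.7] q [-0.48  0.49  0.6   2.26 -0.95  0.39 -0.49]
{"offset": [2, 0, -22], "twist": [0.0, 0.0, 0.0], "jaw": 1},
{"offset": [3, 0, -22], "twist": [0.0, 0.1, 0.0], "jaw": 1},
{"offset": [2, -1, -22], "twist": [0.0, 0.0, -0.1], "jaw": 1},
{"offset": [2, 0, -22], "twist": [-0.1, 0.0, 0.0], "jaw": 1},
{"offset": [3, 0, -22], "twist": [0.0, 0.0, 0.0], "jaw": 1},
{"offset": [2, 0, -22], "twist": [0.0, 0.1, 0.0], "jaw": 1},
{"offset": [2, 0, -22], "twist": [0.0, 0.0, -0.1], "jaw": 1},
-- [ 0.4975 -0.0502  0.2   ]
{"offset": [0, -28, 0], "twist": [0.3, -1.6, -2.7], "jaw": 1},
{"offset": [2, -28, 0], "twist": [0.3, -1.6, -2.7], "jaw": 1},
{"offset": [3, -28, 1], "twist": [0.3, -1.6, -2.7], "jaw": 1},
{"offset": [4, -27, 0], "twist": [0.3, -1.6, -2.6], "jaw": 1},
{"offset": [6, -27, 0], "twist": [0.3, -1.6, -2.7], "jaw": 1},
{"offset": [7, -28, 0], "twist": [0.3, -1.6, -2.7], "jaw": 1},
{"offset": [8, -26, 1], "twist": [0.4, -1.6, -2.7], "jaw": 1},
{"offset": [9, -27, 0], "twist": [0.3, -1.7, -2.7], "jaw": 1},
-- [0.4595 0.1703 0.1999]
{"offset": [7, -15, 10], "twist": [-0.3, -1.8, -2.0], "jaw": 1},
{"offset": [8, -15, 10], "twist": [-0.3, -1.7, -2.0], "jaw": 1},
{"offset": [8, -14, 9], "twist": [-0.3, -1.8, -2.0], "jaw": 1},
{"offset": [9, -14, 9], "twist": [-0.2, -1.7, -1.9], "jaw": 1},
{"offset": [10, -14, 9], "twist": [-0.3, -1.8, -2.0], "jaw": 1},
{"offset": [11, -14, 8], "twist": [-0.3, -1.8, -2.0], "jaw": 1},
{"offset": [12, -13, 8], "twist": [-0.3, -1.7, -2.0], "jaw": 1},
{"offset": [12, -13, 7], "twist": [-0.3, -1.8, -2.0], "jaw": 1},
{"offset": [13, -12, 7], "twist": [-0.3, -1.7, -2.0], "jaw": 1},
-- [0.4414 0.3169 0.1102]
```

>>> carry_out:
  rows:
    - {"offset":[2,0,-22],"twist":[0,0,0],"jaw":1}
    - {"offset":[3,0,-22],"twist":[0,0,0],"jaw":1}
    - {"offset":[2,0,-22],"twist":[0,0,0],"jaw":1}
    - {"offset":[2,0,-22],"twist":[0,0,0],"jaw":1}
    - {"offset":[3,0,-22],"twist":[0,0,0],"jaw":1}
    - {"offset":[2,0,-22],"twist":[0,0,0],"jaw":1}
    - {"offset":[2,0,-22],"twist":[0,0,0],"jaw":1}

```text
t: 17.0
position: [0.499, -0.0511, 0.2013]
orientation: [0.99, 0.089, 0.112, -0.011]
ft_force: [0.5, 0.5, -0.2]
opening: 0.019
grip_force: 59.9
```

>>> carry_out:
  rows:
    - {"offset":[0,-28,0],"twist":[0.3,-1.6,-2.7],"jaw":1}
    - {"offset":[2,-28,0],"twist":[0.3,-1.6,-2.7],"jaw":1}
    - {"offset":[3,-28,0],"twist":[0.3,-1.6,-2.7],"jaw":1}
    - {"offset":[4,-27,0],"twist":[0.3,-1.6,-2.7],"jaw":1}
    - {"offset":[6,-27,0],"twist":[0.3,-1.6,-2.7],"jaw":1}
    - {"offset":[7,-28,0],"twist":[0.3,-1.6,-2.7],"jaw":1}
    - {"offset":[8,-26,1],"twist":[0.4,-1.6,-2.7],"jaw":1}
    - {"offset":[9,-27,0],"twist":[0.3,-1.7,-2.7],"jaw":1}

```text
t: 17.8
position: [0.461, 0.1708, 0.2019]
orientation: [0.961, 0.277, -0.002, -0.001]
ft_force: [0.3, -0.9, -0.3]
opening: 0.0188
grip_force: 59.9
```

>>> carry_out:
  rows:
    - {"offset":[7,-15,10],"twist":[-0.3,-1.8,-2],"jaw":1}
    - {"offset":[8,-15,10],"twist":[-0.3,-1.7,-2],"jaw":1}
    - {"offset":[8,-14,9],"twist":[-0.3,-1.8,-2],"jaw":1}
    - {"offset":[9,-14,9],"twist":[-0.3,-1.7,-2],"jaw":1}
    - {"offset":[10,-14,9],"twist":[-0.3,-1.8,-2],"jaw":1}
    - {"offset":[11,-14,8],"twist":[-0.3,-1.8,-2],"jaw":1}
    - {"offset":[12,-13,8],"twist":[-0.3,-1.7,-2],"jaw":1}
    - {"offset":[12,-13,7],"twist":[-0.3,-1.8,-2],"jaw":1}
    - {"offset":[13,-12,7],"twist":[-0.3,-1.7,-2],"jaw":1}
    - {"offset":[0,0,0],"twist":[0,0,0],"jaw":1}

```text
t: 18.8
position: [0.4415, 0.3199, 0.1102]
orientation: [0.896, 0.422, -0.127, 0.059]
ft_force: [-0.1, 1.4, -0.8]
opening: 0.0189
grip_force: 59.9
```

```bash
python3 - <<'E'
from plan import *
ti=[]
for n,(u,v) in(("scene",(145,175)),("top",(150,212))):
    im,d=manip.get_image(n); cv2.imwrite(f"pics/{n}9.png",im); P=cloud(n,d)
    s=400/120; ti.append(cv2.resize(im[v-80:v+80,u-60:u+60],(400,533),interpolation=cv2.INTER_CUBIC))
    m=(im[...,2].astype(int)-im[...,1]>75)&(P[...,2]>.06)&(P[...,1]>.2)&(P[...,1]<.55)&(P[...,0]<.62)
    X=P[m]; print(n,len(X)); 
    if len(X)>15:
        k=X-X.mean(0); d=np.linalg.svd(k,full_matrices=False)[2][0]; d*=np.sign(d[0]); print(X.mean(0).round(3),"dir",d.round(3),"tilt",np.degrees(np.arcsin(d[2])).round(1))
cv2.imwrite("pics/crop9.png",np.hstack(ti)); plan([((.4412,.3167,.05),tool(50,-16),5)],1)
print(R.from_quat(manip.observe()["orientation"]).as_matrix().round(3))
E
```

```text
scene 13
top 21
[0.44  0.314 0.134] dir [ 0.487  0.835 -0.257] tilt -14.9
t 18.9 pos [0.4427 0.3163 0.1119] open 0.0187 grip 59.9 f [ 0.4  0.5 -0.5] q [-1.28  0.68  0.76  1.81 -0.41  1.13 -1.04]
{"offset": [3, 0, 12], "twist": [0.0, 0.0, 0.0], "jaw": 1},
{"offset": [4, -1, 12], "twist": [0.0, 0.0, 0.1], "jaw": 1},
{"offset": [3, 0, 12], "twist": [0.0, 0.0, 0.0], "jaw": 1},
{"offset": [3, 0, 12], "twist": [0.0, 0.0, 0.0], "jaw": 1},
{"offset": [3, 0, 12], "twist": [0.0, 0.1, 0.1], "jaw": 1},
-- [0.4412 0.316  0.0498]
[[ 0.616  0.768 -0.177]
 [ 0.738 -0.641 -0.212]
 [-0.276 -0.    -0.961]]
```

View pics/crop9.png

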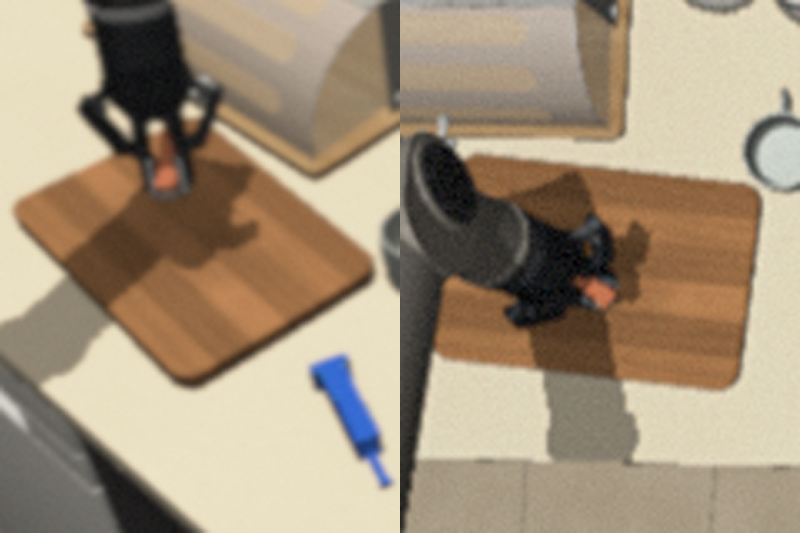

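The stone is held over the board's middle, with its front at top crop (600,290), well inside the edges. I'll lower it to contact.

>>> carry_out:
  rows:
    - {"offset":[3,0,12],"twist":[0,0,0],"jaw":1}
    - {"offset":[3,0,12],"twist":[0,0,0],"jaw":1}
    - {"offset":[3,0,12],"twist":[0,0,0],"jaw":1}
    - {"offset":[3,0,12],"twist":[0,0,0],"jaw":1}
    - {"offset":[3,0,12],"twist":[0,0,0],"jaw":1}
    - {"offset":[1,0,5],"twist":[0,0,0],"jaw":1}
    - {"offset":[1,0,3],"twist":[0,0,0],"jaw":1}
    - {"offset":[0,0,0],"twist":[0,0,0],"jaw":1}

```text
t: 19.7
position: [0.4409, 0.3142, 0.0417]
orientation: [0.897, 0.42, -0.127, 0.059]
ft_force: [0.7, -0.0, 0.0]
opening: 0.0188
grip_force: 59.9
```

>>> carry_out:
  rows:
    - {"offset":[1,0,3],"twist":[0,0,0],"jaw":1}
    - {"offset":[0,0,2],"twist":[0,0,0],"jaw":1}
    - {"offset":[0,0,0],"twist":[0,0,0],"jaw":1}

```text
t: 20.0
position: [0.4405, 0.314, 0.0369]
orientation: [0.897, 0.42, -0.127, 0.059]
ft_force: [-1.2, 0.7, -0.8]
opening: 0.0192
grip_force: 59.9
```

>>> carry_out:
  rows:
    - {"offset":[0,0,2],"twist":[0,0,0],"jaw":1}
    - {"offset":[0,0,0],"twist":[0,0,0],"jaw":1}

```text
t: 20.2
position: [0.4401, 0.3135, 0.0349]
orientation: [0.897, 0.42, -0.127, 0.059]
ft_force: [-1.0, 0.2, -1.1]
opening: 0.0193
grip_force: 59.9
```

>>> carry_out:
  rows:
    - {"offset":[1,0,2],"twist":[0,0,0],"jaw":1}
    - {"offset":[0,0,0],"twist":[0,0,0],"jaw":1}

```text
t: 20.4
position: [0.4404, 0.3139, 0.0326]
orientation: [0.897, 0.42, -0.127, 0.059]
ft_force: [0.6, -0.5, -0.4]
opening: 0.0187
grip_force: 59.9
```

>>> carry_out:
  rows:
    - {"offset":[0,0,2],"twist":[0,0,0],"jaw":1}
    - {"offset":[0,0,0],"twist":[0,0,0],"jaw":1}

```text
t: 20.6
position: [0.44, 0.3133, 0.0306]
orientation: [0.897, 0.42, -0.127, 0.059]
ft_force: [-0.8, -0.3, -0.4]
opening: 0.0192
grip_force: 59.9
```

>>> carry_out:
  rows:
    - {"offset":[1,0,1],"twist":[0,0,0],"jaw":1}
    - {"offset":[0,0,0],"twist":[0,0,0],"jaw":1}

```text
t: 20.8
position: [0.4406, 0.314, 0.0295]
orientation: [0.897, 0.42, -0.127, 0.059]
ft_force: [0.1, 0.5, -0.4]
opening: 0.0188
grip_force: 59.9
```

>>> carry_out:
  rows:
    - {"offset":[0,0,1],"twist":[0,0,0],"jaw":1}
    - {"offset":[0,0,0],"twist":[0,-1,0],"jaw":1}
    - {"offset":[0,0,0],"twist":[0,0,0],"jaw":1}

```text
t: 21.1
position: [0.4406, 0.3141, 0.0285]
orientation: [0.896, 0.419, -0.135, 0.063]
ft_force: [-0.3, 0.1, -1.2]
opening: 0.0187
grip_force: 59.9
```

>>> carry_out:
  rows:
    - {"offset":[0,0,1],"twist":[0,0,0],"jaw":1}
    - {"offset":[0,0,1],"twist":[0,0,0],"jaw":1}
    - {"offset":[0,0,0],"twist":[0,0,0],"jaw":1}

```text
t: 21.4
position: [0.4399, 0.3132, 0.0266]
orientation: [0.896, 0.419, -0.135, 0.062]
ft_force: [-1.3, -0.3, -0.8]
opening: 0.0187
grip_force: 59.9
```

>>> carry_out:
  rows:
    - {"offset":[0,0,1],"twist":[0,0,0],"jaw":1}
    - {"offset":[0,0,1],"twist":[0,0,0],"jaw":1}
    - {"offset":[0,0,0],"twist":[0,0,0],"jaw":1}

```text
t: 21.7
position: [0.4395, 0.3127, 0.0247]
orientation: [0.896, 0.419, -0.135, 0.062]
ft_force: [0.0, 0.6, -1.1]
opening: 0.0187
grip_force: 59.9
```

>>> carry_out:
  rows:
    - {"offset":[0,0,1],"twist":[0,0,0],"jaw":1}
    - {"offset":[0,0,0],"twist":[0,0,0],"jaw":1}

```text
t: 21.9
position: [0.4396, 0.3127, 0.0241]
orientation: [0.896, 0.419, -0.134, 0.062]
ft_force: [0.4, -0.4, 2.0]
opening: 0.0188
grip_force: 61.4
```

First contact. I'll release it.

>>> carry_out:
  rows:
    - {"offset":[0,0,0],"twist":[0,0,0],"jaw":0.7}
    - {"offset":[0,0,0],"twist":[0,0,0],"jaw":0.6}
    - {"offset":[0,0,0],"twist":[0,0,0],"jaw":0.4}
    - {"offset":[0,0,0],"twist":[0,0,0],"jaw":0.2}
    - {"offset":[0,0,0],"twist":[0,0,0],"jaw":0}
    - {"offset":[0,0,0],"twist":[0,0,0],"jaw":0}
  grip_force: 20

```text
t: 22.5
position: [0.4395, 0.3126, 0.0239]
orientation: [0.896, 0.419, -0.134, 0.062]
ft_force: [1.0, 0.3, 0.0]
opening: 0.0851
grip_force: 0.0
```

>>> carry_out:
  rows:
    - {"offset":[0,0,-15],"twist":[0,0,0],"jaw":0}
    - {"offset":[0,0,-30],"twist":[0,0,0],"jaw":0}
    - {"offset":[0,0,-40],"twist":[0,0,0],"jaw":0}
    - {"offset":[0,0,-40],"twist":[0,0,0],"jaw":0}
    - {"offset":[-40,0,-40],"twist":[0,0,0],"jaw":0}
    - {"offset":[-40,0,-20],"twist":[0,0,0],"jaw":0}
    - {"offset":[-30,0,0],"twist":[0,0,0],"jaw":0}

```text
t: 23.2
position: [0.4104, 0.2752, 0.2311]
orientation: [0.896, 0.419, -0.132, 0.061]
ft_force: [0.4, -0.4, -0.2]
opening: 0.086
grip_force: 0.0
```

```bash
python3 - <<'E'
from plan import *
ti=[]
for n,(u,v) in(("scene",(200,175)),("top",(190,200))):
    im,d=manip.get_image(n); cv2.imwrite(f"pics/{n}10.png",im); P=cloud(n,d)
    ti.append(cv2.resize(im[v-90:v+90,u-100:u+100],(400,360),interpolation=cv2.INTER_CUBIC))
    m=(im[...,2].astype(int)-im[...,1]>75)&(P[...,2]>.03)&(P[...,2]<.1)&(P[...,1]>.2)&(P[...,1]<.55)&(P[...,0]<.62)
    X=P[m]; print(n,len(X))
    if len(X)>15: print(X.mean(0).round(3),np.percentile(X[:,2],[5,50,95]).round(3),cv2.minAreaRect((X[:,:2]*1000).astype(np.float32)))
cv2.imwrite("pics/crop10.png",np.hstack(ti)); plan([],1)
E
```

```text
scene 0
top 0
t 23.3 pos [0.4084 0.2731 0.2298] open 0.0854 grip 0.0 f [-0.3 -0.2 -0.5] q [-1.39  0.46  0.87  1.84 -0.26  1.3  -1.11]
```

View pics/crop10.png

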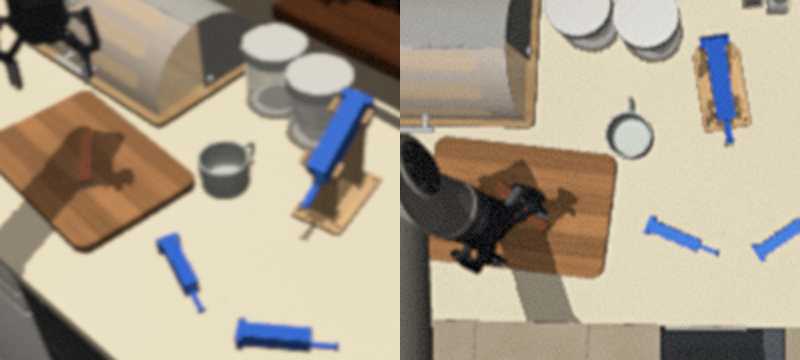

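The last picture shows the stone on the board's middle (scene crop (85,135)–(85,187)), the sleeve still home and the mug untouched. I'll check that the stone is flat and then hand in.

```bash
python3 - <<'E'
from plan import *
im,d=manip.get_image("scene"); P=cloud("scene",d)
c=im.astype(int)
for v in range(146,184,3):
    u=133+np.argmax(cv2.GaussianBlur((c[v:v+1,133:155,2]-c[v:v+1,133:155,1]).astype(np.float32)/(c[v:v+1,133:155,2]+1),(3,1),0)); print(v,u,P[v,u].round(3),im[v,u])
E
```

```text
146 133 [0.508 0.457 0.018] [ 73 111 159]
149 142 [0.519 0.42  0.018] [ 45  71 104]
152 143 [0.5   0.384 0.036] [ 46  67 114]
155 142 [0.489 0.375 0.035] [ 47  69 117]
158 143 [0.481 0.359 0.036] [ 43  65 113]
161 143 [0.472 0.349 0.035] [ 49  71 119]
164 142 [0.458 0.334 0.039] [ 51  71 121]
167 142 [0.451 0.326 0.036] [ 50  72 121]
170 143 [0.444 0.311 0.037] [ 48  71 121]
173 142 [0.434 0.304 0.035] [ 49  68 117]
176 139 [0.427 0.317 0.018] [40 58 87]
179 148 [0.439 0.287 0.015] [ 71 111 160]
182 153 [0.44  0.261 0.017] [ 85 131 190]
```

The stone's top is level at about 16–18 mm above the board, so it lies flat.

```bash
python3 -c "
from cell import manip; print(manip.hand_in())"
```

```text
the job is handed in; nothing more can be done
None
```

The job is handed in: the last images show the stone lying flat on the middle of the chopping board, the sleeve home in the rest, and the mug where it stood; I did not re-check the lime and small cup at the end.

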